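Bolt the tile easel to the banding wheel and stand a tile on it

TASK

Fasten the tile easel to the banding wheel: take the winged hold-down bolt from its slanted stand, lower it down the deep well in the easel's post, feel for the start of the thread, and screw it home clockwise, square and with its collar flat on the post. Then stand the square tile centrally on the easel's ledge, leaning flat against the sloped backrest, setting it down gently. Leave the centring pin, the narrow tile, the spray bottle and the clay vase where they are.

Things in the scene. Friction and masses are not known exactly. Their poses are not given: they have to be found in the camera images.
- wheel: Banding wheel (potter's turntable), grey head 260 mm across, top 60 mm above the table. Brake on: does not turn. Origin on the table under its axis, z up, +x to the front of the tile easel on it. The easel: 10 mm plywood plate; in its middle an upright hollow aluminium post 45 mm across, its open top 115 mm above the table; in front of that a ledge with sloped backrest on two thin braces.
- rim (a point): Centre of the post's open top, level with its flat rim, 115 mm above the table, on the wheel's axis. Axes as the wheel's. Below it runs the vertical well, 27 mm in diameter, its mouth countersunk to 34 mm over the top 5 mm.
- thread (a point): 70.5 mm below the rim on the axis: flat top of the two-start right-hand thread (30 mm lead). Start angle unseen: one start within 17 deg of the wheel's +x, one opposite. Off them the bolt's flights stand on this face, collar 12 to 13 mm above the rim. Flights within 9 deg of them drop in: collar about 4 mm above. Turned clockwise from there it follows the thread: collar on the rim after 50 to 55 deg, tight at 75.
- bolt: Hold-down bolt, about 0.16 kg: steel shank 14 mm thick, round collar 40 mm across and 6 mm thick, black wing grip on top. Origin on the axis in the collar's underside, +z to the wing. Under the collar a pilot 25 mm across, 10 mm long; foot 86 mm below the origin. Starts in one hole of the stand, collar on the sloping board, axis 30 deg from vertical, the wing leaning to the stand's -x; it comes out along its axis.
- wing (a point): Point in the bolt's black wing grip, on its axis, 28 mm above the collar's underside: a good height to grip. The wing is 38 mm wide (bolt's x), 12 mm thick (bolt's y) and stands from the collar's top (6 mm above its underside) to 36 mm.
- flights (a point): Point on the bolt's axis at its foot, 80 mm below the collar's underside, between the two short thread flights that stick out there to the bolt's +x and -x (in line with the wing), 24 mm across over both, 6 mm wide.
- stand: Wooden stand, fixed, 125 by 150 mm. Origin on the table under the middle of its top board, z up. The board (64 by 150 mm, 14 mm thick) slopes 30 deg, facing up and to the stand's -x, its middle 95 mm above the table. Two 27 mm holes square to it, 38 mm to either side along y, hold the bolt and the centring pin, either way round; their axes point along (-0.5, 0, 0.866) in the stand's frame.
- pin: Centring pin, a bystander: steel pin with a 38 mm flange and a black ball 26 mm in diameter on top, in the other hole of the stand. Origin on its axis in the flange's underside. To be left alone.
- rack: Wooden tile rack, fixed, 120 by 112 mm, base 12 mm thick. Origin on the table in its middle, z up. Two slots along y, 27.5 mm to either side of the middle along x, each 10 mm wide between rails that reach 41 mm above the table; one holds the square tile, the other the narrow tile, either way round.
- tile: Square bisque tile, 100 by 100 by 8 mm, about 0.15 kg, both faces alike, standing upright on edge in the rack. Origin in the middle of its lower edge; x through its thickness, y along its width, z up to the top edge 100 mm above the origin.
- border_tile: Narrow bisque tile, 56 mm wide, 85 mm high, 8 mm thick, a bystander in the other slot of the rack. Origin in the middle of its lower edge, x through its thickness. To be left alone.
- backrest: Ledge and backrest, fixed. Origin mid-crease between them, 100 mm from the post's axis to the wheel's +x, 82 mm above the table. z up the backrest, leaning 25 deg back towards the post; x square to it, out to the front; y along the ledge. Backrest 90 wide, 58 high, 8 mm thick; ledge square to it, 13 mm deep behind a 4.7 mm lip. Tile standing right: its origin at x = 4 mm, y = z = 0, its z along this z.
- spray: Amber spray bottle, 66 mm in diameter, 160 mm high, a bystander on the table. Origin in the middle of its underside.
- vase: Grey clay vase, 82 mm in diameter, 116 mm high, a bystander on the table. Origin in the middle of its underside.
There are look-alikes about, which are no part of the job. What is shaped like the bolt but red is not meant.

How it is judged:
By the outcome, as a careful person would: the job done as asked, in the order asked, and still so for the second after the job is handed in, with the robot touching nothing.
It also fails if it takes over 64 s, if anything falls off the work surface, if the arm or the gripper's body presses on something with over 40 N, if the wrist force passes 120 N, or if a joint passes its speed limit or range.

ROBOT

A 6-joint arm with a two-finger parallel gripper is mounted at the origin on the work surface. World frame = base frame: x ahead of the robot, y to its left, z up, the work surface at z = 0. Lengths are in mm, angles in rad, forces in N, time in s.
With the tool pointing down it reaches from about 425 to 950 mm from the base axis. Payload 14.7 kg.
Tool frame: the origin (TCP) lies midway between the tips of the shut fingers; the grasp point (between the pads) lies 19 mm behind it; z points along the fingers, y is the direction in which the jaws open and shut (so a half turn about z gives the same grasp; the last joint's range is limited). The gripper opens to 85 mm and grips with 20 to 120 N. Pads are 22 mm wide; open, the fingers measure 114 mm over their backs; the gripper's body (76 mm by 85 mm) begins 54 mm behind the grasp point. The pads swing forward as they close: fully open they stand 13 mm farther back than shut.
Start: joints at [-1.357, 0.48, 1.596, -0, 1.065, -0.047], TCP at [167.622, -628.009, 231.297] pointing down, gripper open.
Joint ranges: [-2.75, 2.75], [-0.82, 2.05], [0.23, 2.67], [-1.56, 4.7], [0.09, 2.69], [-2.92, 2.92]. Speed limits (rad/s): [1.89, 1.89, 2.39, 3.01, 3.01, 3.01].

INTERFACE

Orientations are given as a unit quaternion [x, y, z, w].
In Python, from workcell import read_state, grab_frame, hand_in gives the robot as it stands. The module is installed in compiled form; this text tells all that it offers.
- The arm moves only by the tool play_rows, never from a script. Its argument "targets" is one flat list of numbers, 7 for each row, row after row: the opening, from 0 (shut) to 1 (fully open), then the shift along the world's x, y, z as a fraction of full scale, then the turn, a rotation vector about the world's x, y, z as a fraction of full scale. In form: [jaw, x, y, z, rx, ry, rz, jaw, x, y, z, rx, ry, rz, ...]. A call has 1 to 8 rows; each row is the pose to reach, as a shift and turn from the pose commanded when the call began, turning the shorter way round; what a row does not reach only later rows make up. Full scale, the value 1, is 300 mm for a shift and 180 degrees for a turn. A row lasts 1/10 s, in which the tool goes at most 50 mm and 8.59 degrees, less where a joint would pass 70% of its speed; a pose out of reach is approached as far as the arm can. A call with a number of a shift or a turn outside -1 to 1 is refused whole. A call with a gripper value outside its range is refused whole. The fingers move at their own pace and stop on an object; the grip force is fixed at half the most. Time passes only in rows, so rows that repeat a pose let the fingers close. It gives the time, the measured TCP pose, the force and the opening at its end, in the units of the state.
- read_state(): the state, without advancing time (a new reading comes with each control period).
- grab_frame(name): name is "scene" or "top" or "wrist"; returns a dict with "frame" (420x560x3 uint8, red, green, blue), "vfov" (degrees; the focal length in pixels is half the picture's height over the tangent of half this angle, whatever the lens; pixels are square), "cx", "cy" (the principal point, pixels), "rvec" (rotation vector, rad) and "tvec" (3), from world to camera coordinates, as OpenCV has them; the wrist camera has in their place "tool_from_camera" (4x4, takes a point from camera to tool coordinates, whose origin is the TCP and whose axes are the flange's). Camera axes: x right, y down, z forward; pixel columns grow to the right and rows downward; lengths in mm; the calibration is good to about 2 mm. The wrist camera is an equidistant fisheye: a pixel r from the principal point sees the ray r / f radians off the axis. A picture is of the moment at which its call begins: read the wrist's pose just before it. There is no depth.
- hand_in(): hands the job in, once; it reports no verdict.
The state is a dict: "clock": time; "q": joint angles; "joint_vel": joint speeds; "joint_torque": joint torques, N m; "position": TCP position; "orientation": TCP orientation; "force": force on the tool from outside, world axes, zero at the start; "moment": the same for the moment, N m; "grip_width": finger opening in mm.
Only numpy, scipy, OpenCV 4.12 (cv2) and the standard library are available. Lean on these libraries where they do the work, as an engineer would, in place of code of your own. Each camera call takes 0.05 s, during which the arm holds its last target. There are 200 camera calls.

## Working session

There is one attempt and no reset: what is moved stays moved. The work goes in short steps, Python scripts to look and compute and a tool call to move; the robot and the scene stay as the last step left them, time stands still between calls to the robot, and variables do not carry over. Pictures are saved under pics/ and viewed, on a budget of 10 in all, crops included, one or two more only if the job needs it, and the job is handed in when it is done.

Besides the shell and the picture viewer there is one more tool, called after "Request:" as name(argument=value, ...) on one line, values as JSON. play_rows: Moves the arm, as the interface text tells. Its arguments: {"type":"object","properties":{"targets":{"type":"array"}},"required":["targets"]}

```bash
mkdir -p pics; cat > h.py <<'E'
import numpy as np, cv2
from scipy.spatial.transform import Rotation as R
from workcell import read_state, grab_frame
def save(name,fn):
    g=grab_frame(name); cv2.imwrite('pics/'+fn,cv2.cvtColor(g['frame'],cv2.COLOR_RGB2BGR)); np.save('pics/'+fn+'.npy',g,allow_pickle=True); return g
def load(fn): return np.load('pics/'+fn+'.npy',allow_pickle=True).item()
E
python3 - <<'E'
from h import *
for n in('scene','top'):
    g=save(n,n+'0.png'); print({k:v for k,v in g.items() if k!='frame'})
a=[cv2.imread(f'pics/{n}0.png') for n in('scene','top')]
print(read_state())
E
```

```text
{'vfov': 44.27193209879775, 'cx': 283.4045795322111, 'cy': 209.94361498976565, 'rvec': array([ 2.03680171,  0.82733013, -0.45747191]), 'tvec': array([-359.7672063 , -112.39156666, 1565.62578116])}
{'vfov': 47.33442555197098, 'cx': 277.82008930483113, 'cy': 212.14610814618644, 'rvec': array([ 2.18688314, -2.18310711,  0.08876402]), 'tvec': array([ -23.28614105,  541.71600751, 1159.30147768])}
{'clock': 0.1, 'q': array([-1.35663299e+00,  4.80750910e-01,  1.59676057e+00, -1.97644318e-05,
        1.06511273e+00, -4.66065512e-02]), 'joint_vel': array([ 0.00074441, -0.00202684, -0.00087972,  0.00119459,  0.00128925,
        0.00049426]), 'joint_torque': array([ 1.39391901e-03, -9.52259588e+01, -4.31039751e+01,  6.82723544e-05,
        5.25834243e-03,  1.93246251e-05]), 'position': array([ 167.52307155, -627.68733537,  230.76713607]), 'orientation': array([ 9.91511164e-01,  1.30020561e-01, -5.17730579e-05, -5.13244887e-04]), 'force': array([-0.32345517,  0.14341222, -0.3523646 ]), 'moment': array([-0.02263487,  0.02790623,  0.00794223]), 'grip_width': 85.60030766845516}
```

View pics/scene0.png

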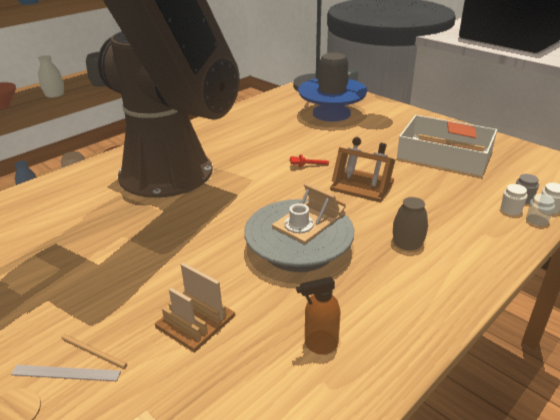

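View pics/top0.png

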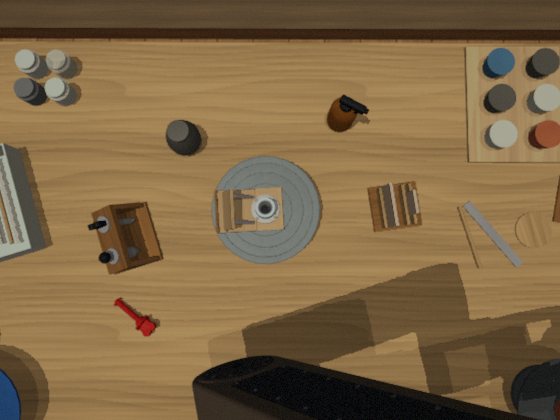

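Scene: stand at (362,172), wheel at (300,230), rack at (195,310), and a red look-alike at (310,161). Top: stand at (125,238) with two black tops at (98,226) and (105,257), post at (265,208), rack at (396,206). One enlarged mosaic will settle which is which.

```bash
python3 - <<'E'
from h import *
t=cv2.imread('pics/top0.png'); s=cv2.imread('pics/scene0.png')
c=lambda im,x,y,w,h,k:cv2.resize(im[y:y+h,x:x+w],None,fx=k,fy=k,interpolation=cv2.INTER_CUBIC)
a=np.hstack([c(t,82,195,80,80,5),c(s,325,130,80,80,5)[:, :400]])
b=np.hstack([c(t,210,180,80,40,5),c(t,362,175,80,40,5)]) 
b=np.hstack([c(t,210,184,80,50,4)[:200],c(t,364,178,64,50,4),c(s,150,260,100,90,2.22)[:200]])
b=b[:,:800]; a=a[:,:b.shape[1]]; print(b.shape)
cv2.imwrite('pics/m1.png',np.vstack([a,b[:,:a.shape[1]]]))
E
```

```text
(200, 798, 3)
```

View pics/m1.png

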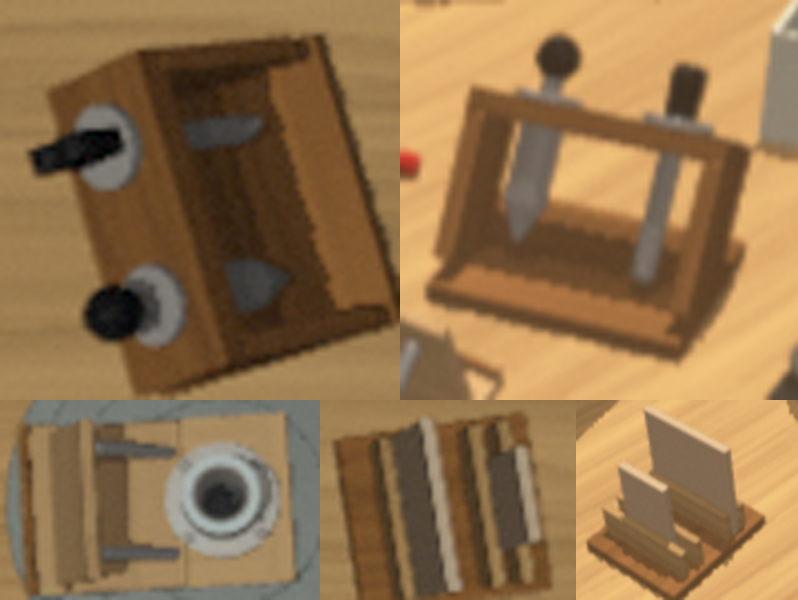

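Candidates: the black ball at top (104,257) is the pin. The flat black wing at top (97,225), collar (104,224), is the bolt, since it has a wing and a round shank. The red one at (135,316) is not meant. The square tile is the left-hand one, with its top edge at top (394,204). The narrow tile is at (416,202).

```bash
cat >> h.py <<'E'
def cam(fn):
    g=load(fn); f=210/np.tan(np.radians(g['vfov']/2)); M=R.from_rotvec(np.ravel(g['rvec'])).as_matrix(); t=np.ravel(g['tvec'])
    return g,f,M,t
def ray(fn,u,v):
    g,f,M,t=cam(fn); d=M.T@np.array([(u-g['cx'])/f,(v-g['cy'])/f,1]); return -M.T@t,d/np.linalg.norm(d)
def atz(fn,u,v,z):
    o,d=ray(fn,u,v); return o+d*(z-o[2])/d[2]
def tri(rs):
    A=sum(np.eye(3)-np.outer(d,d) for o,d in rs); b=sum((np.eye(3)-np.outer(d,d))@o for o,d in rs)
    p=np.linalg.solve(A,b); return p,[round(float(np.linalg.norm((np.eye(3)-np.outer(d,d))@(p-o))),1) for o,d in rs]
def proj(fn,p):
    g,f,M,t=cam(fn); c=M@np.asarray(p,float)+t; return c[:2]/c[2]*f+[g['cx'],g['cy']]
E
python3 - <<'E'
from h import *
np.set_printoptions(precision=1,suppress=True)
T,S='top0.png','scene0.png'
print('collar',tri([ray(T,103.8,224.4),ray(S,381,154.8)]))
print('flange',tri([ray(T,112.6,256),ray(S,357.4,149.4)]))
print('collar z~101', atz(T,103.8,224.4,105),atz(T,112.6,256,105))
for z,c in((0,[(92,213.4),(109,274)]),):pass
print('board low edge', atz(T,92,213.4,82),atz(T,109,274,82),'ridge',atz(T,109.4,205.4,114),atz(T,127.6,270,114))
print('rim',tri([ray(T,264.3,207.7),ray(S,299,211)]),atz(T,264.3,207.7,115))
print('backrest top',atz(T,235,189,134.6),atz(T,234.3,229,134.6),'expected proj')
print('tile',atz(T,394.25,204.25,112),'ends',atz(T,391,183,112),atz(T,397.75,226,112))
print('btile',atz(T,416,202,97))
print('spray',atz(T,340,115,100),'vase',atz(T,183,138,80),'red',atz(T,140,320,10))
E
```

```text
collar (array([509.3, 378.9,  99.2]), [3.3, 3.3])
flange (array([439.2, 359. ,  98.3]), [6.0, 6.0])
collar z~101 [506.6 374.4 105. ] [434.9 352.4 105. ]
board low edge [533.3 410.8  82. ] [393.2 367.3  82. ] ridge [549.2 359.7 114. ] [403.8 314.9 114. ]
rim (array([546. ,   9.9, 109.2]), [1.3, 1.3]) [544.6   8.8 115. ]
backrest top [584.7  73.9 134.6] [495.4  74.7 134.6] expected proj
tile [ 553.3 -287.   112. ] ends [ 602.1 -280.4  112. ] [ 503.8 -294.1  112. ]
btile [ 560.1 -341.2   97. ]
spray [ 763.4 -166.8  100. ] vase [712.6 202.4  80. ] red [278.  313.4  10. ]
```

```bash
cat >> h.py <<'E'
np.set_printoptions(precision=4,suppress=True)
def frame(z,y):
    z=np.array(z,float);z/=np.linalg.norm(z);y=np.array(y,float);y-=z*(y@z);y/=np.linalg.norm(y)
    return R.from_matrix(np.c_[np.cross(y,z),y,z])
def down(yaw): a=np.radians(yaw); return frame([0,0,-1],[np.cos(a),np.sin(a),0])
def step(p,Rt,p0=None,R0=None):
    s=read_state(); p0=s['position'] if p0 is None else np.array(p0,float); R0=R.from_quat(s['orientation']) if R0 is None else R0
    d=(np.array(p,float)-p0); w=(Rt*R0.inv()).as_rotvec(degrees=True)
    print('shift',d/300,'turn',w/180,'| mm',np.linalg.norm(d).round(1),'deg',np.linalg.norm(w).round(1))
E
python3 - <<'E'
from h import *
step([540,-280,330],down(-60))
step([540,-20,330],down(-10),[540,-280,330],down(-60))
E
```

```text
shift [1.2416 1.159  0.3308] turn [-0.0003 -0.0001  0.0837] | mm 519.1 deg 15.1
shift [0.     0.8667 0.    ] turn [0.     0.     0.2778] | mm 260.0 deg 50.0
```

Request:
play_rows(targets=[1,1,0.93,0.33,0,0,0.08,1,1,0.93,0.33,0,0,0.08,1,1,0.93,0.33,0,0,0.08,1,1,0.93,0.33,0,0,0.08,1,1,0.93,0.33,0,0,0.08,1,1,0.93,0.33,0,0,0.08,1,1,0.93,0.33,0,0,0.08,1,1,0.93,0.33,0,0,0.08])

```text
clock: 0.9
position: [453.4, -361.5, 325.6]
orientation: [0.967, 0.253, -0.0, -0.0]
force: [1.2, -1.1, -0.4]
grip_width: 85.2
```

Request:
play_rows(targets=[1,0.32,0.3,0,0,0,0.01,1,0.32,0.3,0,0,0.0,1,0.32,0.3,0,0,0.0])

```text
invalid input at $.targets: expected a multiple of 7 numbers
```

Request:
play_rows(targets=[1,0.29,0.27,0,0,0,0,1,0.29,0.27,0,0,0,0,1,0.29,0.27,0,0,0,0,1,0.29,0.27,0,0,0,0])

```text
clock: 1.3
position: [541.1, -279.9, 324.8]
orientation: [0.967, 0.255, -0.0, -0.0]
force: [0.3, -0.6, -0.1]
grip_width: 85.4
```

```bash
cat >> h.py <<'E'
def wsave(fn):
    s=read_state(); g=grab_frame('wrist'); g['p']=s['position'];g['q']=s['orientation']
    cv2.imwrite('pics/'+fn,cv2.cvtColor(g['frame'],cv2.COLOR_RGB2BGR)); np.save('pics/'+fn+'.npy',g,allow_pickle=True); return g
def wray(fn,u,v):
    g=load(fn); f=210/np.tan(np.radians(g['vfov']/2)); x,y=u-g['cx'],v-g['cy']; r=np.hypot(x,y)+1e-9; th=r/f
    d=np.array([x/r*np.sin(th),y/r*np.sin(th),np.cos(th)]); T=np.array(g['tool_from_camera']); Rw=R.from_quat(g['q']).as_matrix()
    return Rw@T[:3,3]+g['p'], Rw@T[:3,:3]@d
def watz(fn,u,v,z):
    o,d=wray(fn,u,v); return o+d*(z-o[2])/d[2]
def wproj(fn,P):
    g=load(fn); f=210/np.tan(np.radians(g['vfov']/2)); T=np.array(g['tool_from_camera']); Rw=R.from_quat(g['q']).as_matrix()
    c=T[:3,:3].T@(Rw.T@(np.asarray(P,float)-g['p'])-T[:3,3]); r=np.hypot(c[0],c[1]); th=np.arctan2(r,c[2])
    return np.array([g['cx'],g['cy']])+f*th*c[:2]/r
E
python3 - <<'E'
from h import *
g=wsave('w1.png'); print(g['vfov'],g['cx'],g['cy'],g['tool_from_camera'],g['p'])
step([540,-20,330],down(-10))
E
```

```text
65.70646984690485 282.8723505331741 208.5686504081227 [[  -0.0003   -0.9523   -0.305    79.187 ]
 [   1.       -0.0003   -0.0001   -0.3788]
 [  -0.       -0.305     0.9523 -143.3748]
 [   0.        0.        0.        1.    ]] [ 541.0512 -279.8846  324.7613]
shift [0.0005 0.8704 0.0176] turn [ 0.     -0.0003  0.2807] | mm 261.2 deg 50.5
```

Request:
play_rows(targets=[1,0,0.87,0.02,0,0,0.28,1,0,0.87,0.02,0,0,0.28,1,0,0.87,0.02,0,0,0.28,1,0,0.87,0.02,0,0,0.28,1,0,0.87,0.02,0,0,0.28,0.5,0,0.87,0.02,0,0,0.28,0.5,0,0.87,0.02,0,0,0.28])

```text
clock: 2.05
position: [538.8, -20.5, 331.4]
orientation: [0.766, 0.643, -0.0, 0.0]
force: [-0.4, -0.5, 0.3]
grip_width: 58.8
```

```bash
python3 - <<'E'
from h import *
g=wsave('w2.png'); 
a=np.array([-0.147,0.478,.866]); a/=np.linalg.norm(a)
col=np.array([508,377,100.]); Rt=frame(-a,[.956,.29,0])
tgt=col+a*170
print(tgt); step(tgt,Rt)
E
```

```text
[483.0106 458.258  247.2164]
shift [-0.1865  1.5997 -0.2802] turn [-0.1678 -0.0102  0.1479] | mm 490.4 deg 40.3
```

Request:
play_rows(targets=[0.5,-0.12,1,-0.1,-0.08,0,0.07,0.5,-0.12,1,-0.1,-0.08,0,0.07,0.5,-0.12,1,-0.1,-0.08,0,0.07,0.5,-0.12,1,-0.1,-0.08,0,0.07,0.5,-0.12,1,-0.1,-0.08,0,0.07,0.5,-0.12,1,-0.1,-0.08,0,0.07,0.5,-0.12,1,-0.1,-0.08,0,0.07])

```text
clock: 2.8
position: [503.6, 280.1, 300.6]
orientation: [0.688, 0.715, -0.08, 0.096]
force: [0.5, -0.4, 0.3]
grip_width: 43.0
```

```bash
python3 - <<'E'
from h import *
a=np.array([-0.147,0.478,.866]); a/=np.linalg.norm(a)
step([483,458.3,247.2],frame(-a,[.956,.29,0])); print(read_state()['q'])
E
```

```text
shift [-0.0686  0.5939 -0.1779] turn [-0.0869 -0.0096  0.0801] | mm 187.1 deg 21.3
[ 0.5965  0.3843  1.6044 -0.2308  1.28    0.6396]
```

Request:
play_rows(targets=[0.5,-0.07,0.59,-0.18,-0.087,-0.01,0.08,0.5,-0.07,0.59,-0.18,-0.087,-0.01,0.08,0.5,-0.07,0.59,-0.18,-0.087,-0.01,0.08,0.5,-0.07,0.59,-0.18,-0.087,-0.01,0.08,0.5,-0.07,0.59,-0.18,-0.087,-0.01,0.08])

```text
clock: 3.3
position: [482.1, 458.1, 243.8]
orientation: [0.574, 0.777, -0.154, 0.209]
force: [0.6, -1.0, -0.4]
grip_width: 42.8
```

```bash
python3 - <<'E'
from h import *
g=wsave('w3.png'); print(read_state()['q'],g['p'])
ims=[cv2.imread(f'pics/w{i}.png') for i in(3,1,2)]
half=[cv2.resize(i,(400,300)) for i in ims]
cv2.imwrite('pics/m2.png',np.vstack([np.hstack([half[1],half[2]]),np.hstack([half[0],cv2.resize(ims[0][150:360,180:460],(400,300))])]))
E
```

```text
[ 0.9374  0.6775  1.3258 -0.4163  1.4801  0.7513] [482.1001 458.0941 243.7608]
```

View pics/m2.png

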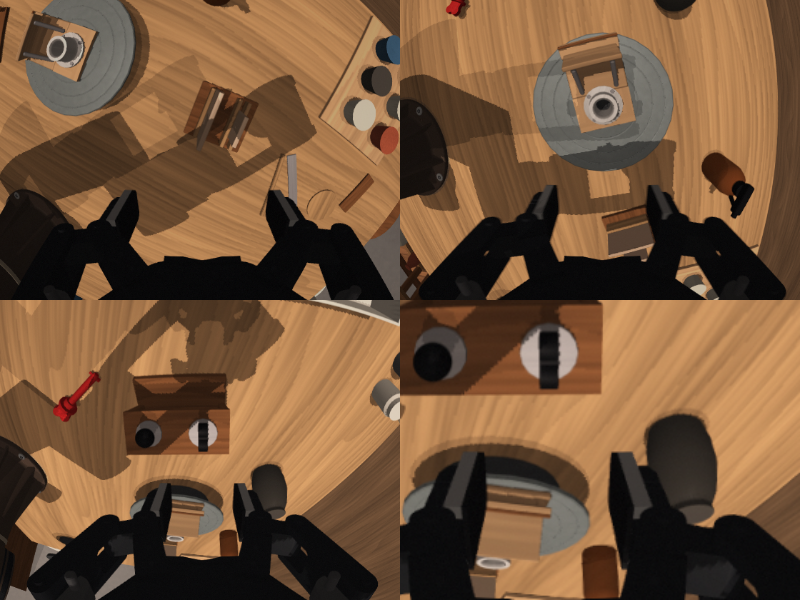

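```bash
python3 - <<'E'
from h import *
# collar / flange / post / tile
u=lambda x,y:(180+(x-400)*.7,150+(y-300)*.7)
c=watz('w3.png',*u(549,353),100.2); f=watz('w3.png',*u(440,354),100.2)
print('collar',c,'flange',f,np.degrees(np.arctan2(*(c-f)[1::-1])),np.linalg.norm(c-f))
print(tri([ray('top0.png',103.8,224.4),ray('scene0.png',381,154.8),wray('w3.png',*u(549,353))]))
h1=lambda x,y:(x*1.4,y*1.4); h2=lambda x,y:((x-400)*1.4,y*1.4)
print('rim w2',watz('w2.png',*h2(603,104),115),'w1',watz('w1.png',*h1(65,49),115))
cv2.imwrite('pics/m3.png',np.vstack([cv2.resize(cv2.imread('pics/w2.png')[40:200,170:383],(800,600))[:600]]))
cv2.imwrite('pics/m4.png',np.hstack([cv2.resize(cv2.imread('pics/w2.png')[40:190,210:340],(520,600),interpolation=2),cv2.resize(cv2.imread('pics/w1.png')[100:250,250:370],(280,350),interpolation=2)[:350].repeat(1,0) if 0 else cv2.copyMakeBorder(cv2.resize(cv2.imread('pics/w1.png')[105:225,255:367],(280,300),interpolation=2),0,300,0,0,0)]))
E
```

```text
collar [508.2519 380.7336 100.2   ] flange [435.7417 358.0534 100.2   ] 17.36900216871146 75.97446237894266
(array([509.0246, 379.2077,  98.7431]), [3.2, 3.4, 0.3])
rim w2 [547.2806  15.6409 115.    ] w1 [551.1697  -9.6785 115.    ]
```

View pics/m4.png

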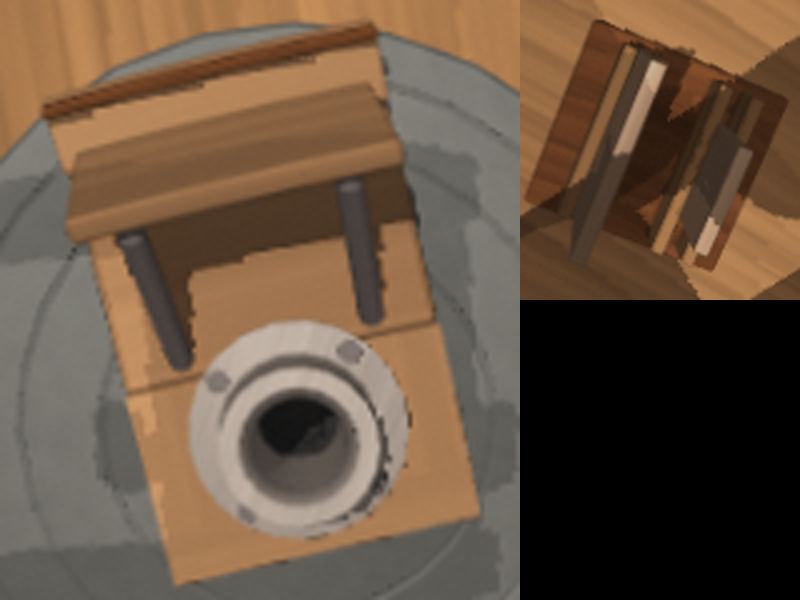

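```bash
python3 - <<'E'
from h import *
u=lambda x,y:(210+x/4,40+y/4)
print('rim',watz('w2.png',*u(301,438),115))
for a,b,z in(((75,240),(402,165),131),((175,583),(480,515),70),((45,110),(375,30),87)):
    A,B=watz('w2.png',*u(*a),z),watz('w2.png',*u(*b),z); d=B-A; print(A,B,np.linalg.norm(d),'wheel yaw',np.degrees(np.arctan2(d[1],d[0]))+90,(A+B)/2)
print('rim3', tri([ray('top0.png',264.3,207.7),ray('scene0.png',299,211),wray('w2.png',*u(301,438))]))
# next move: to grasp
ax=np.array([-.5*np.cos(np.radians(-72.9)),-.5*np.sin(np.radians(-72.9)),.866]);print(ax)
ft=np.array([508.3,380,100.2]); g=ft+ax*22-ax*(-0)  # grasp point at wing
print('tcp tgt',g-ax*19); Rt=frame(-ax,[-np.sin(np.radians(-72.9)),np.cos(np.radians(-72.9)),0])
step(g-ax*19+ax*60,Rt); step(g-ax*19,Rt)
E
```

```text
rim [547.6697  11.1254 115.    ]
[498.9483  76.2718 131.    ] [586.2628  80.304  131.    ] 87.40756719848436 wheel yaw 92.64409032364681 [542.6055  78.2879 131.    ]
[499.1542 -33.5967  70.    ] [598.9205 -28.4259  70.    ] 99.90021570135244 wheel yaw 92.96692136555494 [549.0373 -31.0113  70.    ]
[490.4289 119.3877  87.    ] [589.7978 124.8982  87.    ] 99.52160766828513 wheel yaw 93.17403987433505 [540.1133 122.1429  87.    ]
rim3 (array([546.6079,   9.991 , 109.2489]), [1.8, 0.9, 1.1])
[-0.147   0.4779  0.866 ]
tcp tgt [507.8589 381.4337 102.798 ]
shift [ 0.0537 -0.1527 -0.3011] turn [0.0006 0.0004 0.0005] | mm 102.6 deg 0.2
shift [ 0.0831 -0.2483 -0.4743] turn [0.0006 0.0004 0.0005] | mm 162.5 deg 0.2
```

Request:
play_rows(targets=[0.5,0.06,-0.18,-0.35,0,0,0,0.5,0.06,-0.18,-0.35,0,0,0,0.5,0.06,-0.18,-0.35,0,0,0,0.5,0.06,-0.18,-0.35,0,0,0,0.5,0.06,-0.18,-0.35,0,0,0])

```text
clock: 3.85
position: [501.7, 400.7, 143.5]
orientation: [0.575, 0.776, -0.153, 0.209]
force: [0.2, -0.5, 0.4]
grip_width: 42.9
```

```bash
python3 - <<'E'
from h import *
g=wsave('w4.png'); print(g['p'],R.from_quat(g['q']).as_matrix())
cv2.imwrite('pics/m5.png',cv2.resize(g['frame'][120:330,150:430,::-1],(800,600),interpolation=2))
E
```

```text
[501.7266 400.6526 143.452 ] [[-0.2513  0.9565  0.148 ]
 [ 0.8286  0.2917 -0.4778]
 [-0.5002  0.0026 -0.8659]]
```

View pics/m5.png

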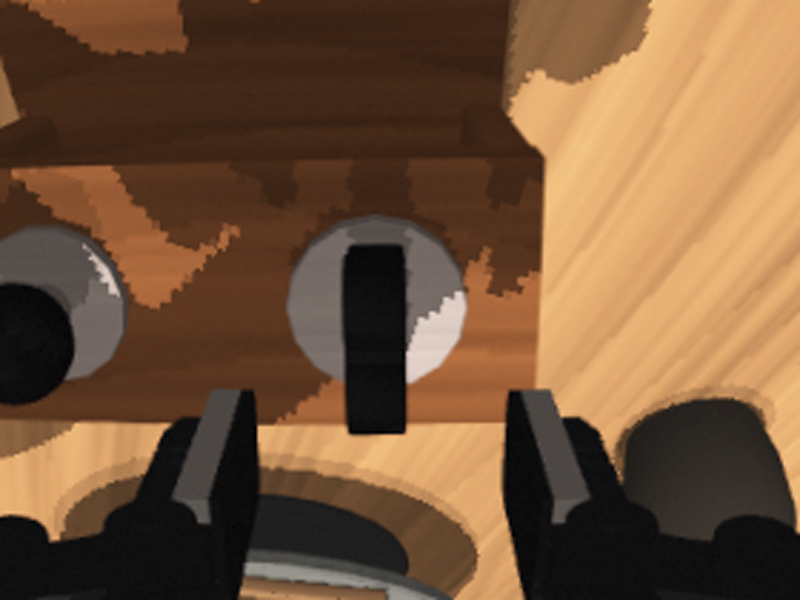

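The wing is centred at (375,340) between the pads at (258,…) and (505,…), square to the jaws. The collar centre is at (376,300).

```bash
python3 - <<'E'
from h import *
u=lambda x,y:(150+x/2.857,120+y/2.857)
c=watz('w4.png',*u(376,300),100.2); print('collar top',c)
s=read_state(); M=R.from_quat(s['orientation']).as_matrix()
ax=-M[:,2]; 
# pred wing extents
for k in(-19,19):
  for h in(0,30): print(k,h,(wproj('w4.png',c+ax*h+M[:,0]*k)-[150,120])*2.857)
t=c+ax*3; d=t-s['position']; print('target',t,'shift',d/300,'in tool',M.T@d)
E
```

```text
collar top [506.872  384.3252 100.2   ]
-19 0 [376.2101 378.6742]
-19 30 [375.5212 444.3052]
19 0 [375.7953 215.9536]
19 30 [374.9487 260.4274]
target [506.4242 385.7555 102.7988] shift [ 0.0158 -0.053  -0.1373] in tool [ 6.1959 -0.2761 43.9797]
```

```bash
python3 - <<'E'
from h import *
s=read_state(); M=R.from_quat(s['orientation']).as_matrix()
for v in((7,-.3,20),(7,-.3,44)): print(M@v/300)
print(-M[:,2]*130/300)
E
```

```text
[ 0.0031 -0.0127 -0.0694]
[ 0.0151 -0.0509 -0.1387]
[-0.0647  0.2066  0.3754]
```

Request:
play_rows(targets=[0.5,0.003,-0.013,-0.07,0,0,0,0.5,0.015,-0.051,-0.139,0,0,0,0.5,0.015,-0.051,-0.139,0,0,0,0,0.015,-0.051,-0.139,0,0,0,0,0.015,-0.051,-0.139,0,0,0,0,0.015,-0.051,-0.139,0,0,0,0,0.015,-0.051,-0.139,0,0,0,0,0.015,-0.051,-0.139,0,0,0])

```text
clock: 4.7
position: [505.4, 387.8, 102.3]
orientation: [0.574, 0.777, -0.152, 0.209]
force: [-1.8, 3.1, 7.0]
grip_width: 10.9
```

Request:
play_rows(targets=[0,-0.0025,0.008,0.0145,0,0,0,0,-0.01,0.032,0.058,0,0,0,0,-0.02,0.064,0.116,0,0,0,0,-0.03,0.096,0.174,0,0,0,0,-0.041,0.131,0.238,0,0,0,0,-0.053,0.169,0.307,0,0,0,0,-0.065,0.207,0.375,0,0,0,0,-0.065,0.207,0.375,0,0,0])

```text
clock: 5.5
position: [485.5, 451.6, 216.8]
orientation: [0.574, 0.778, -0.15, 0.209]
force: [0.5, 0.7, -1.4]
grip_width: 10.8
```

```bash
python3 - <<'E'
from h import *
g=wsave('w5.png'); s=read_state(); print(s['position'],s['force'],s['grip_width'],s['q'])
cv2.imwrite('pics/m6.png',cv2.resize(g['frame'][180:390,150:430,::-1],(800,600),interpolation=2))
M=R.from_quat(s['orientation']).as_matrix()
for k in(-19,19):
  for h in(-17,-9,13): print(k,h,(wproj('w5.png',s['position']-M[:,2]*h+M[:,0]*k)-[150,180])*2.857)
step([547,10.5,270],down(24))
E
```

```text
[485.3573 450.2117 214.9398] [-0.6209  0.1211 -2.5899] 10.656213775409476 [ 0.9304  0.695   1.3678 -0.4221  1.4172  0.7684]
-19 -17 [372.7653 294.9884]
-19 -9 [372.5806 315.8325]
-19 13 [372.0062 381.9139]
19 -17 [371.9547 119.1305]
19 -9 [371.6977 134.4706]
19 13 [370.8645 184.7433]
shift [ 0.2055 -1.4657  0.1835] turn [0.1552 0.0596 0.0371] | mm 447.4 deg 30.7
```

View pics/m6.png

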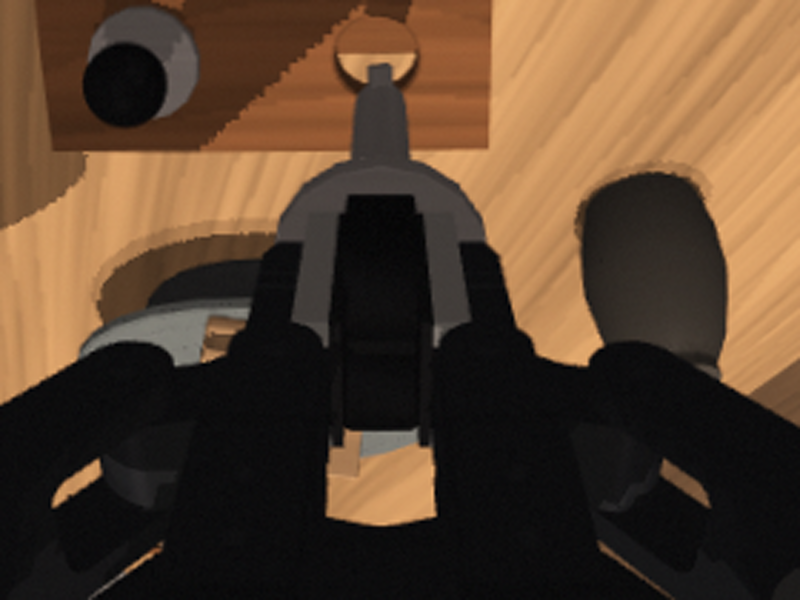

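```bash
python3 - <<'E'
from h import *
from scipy.optimize import fsolve
g=load('w5.png'); p=g['p'];M=R.from_quat(g['q']).as_matrix()
P=lambda x,y,h:(wproj('w5.png',p-M[:,2]*h+M[:,0]*x+M[:,1]*y)-[150,180])*2.857
for h in(-3,0,3,6): print('pad tip +11',h,P(11,-8,h),P(11,8,h))
for b in (0,-2,2):
  f=lambda v:[P(v[0]+20+b,0,v[1])[1]-160, P(v[0]-19+b,0,v[1]+30)[1]-430]
  s=fsolve(f,[0,-3]); print('bias',b,s,'collar width',P(s[0],20,s[1])[0]-P(s[0],-20,s[1])[0],'foot',P(s[0]+b,0,s[1]-92))
E
```

```text
pad tip +11 -3 [328.6769 193.5021] [420.9835 193.4838]
pad tip +11 0 [327.7931 200.8332] [421.7115 200.8178]
pad tip +11 3 [326.8802 208.4193] [422.4635 208.407 ]
pad tip +11 6 [325.9369 216.2726] [423.2406 216.2638]
bias 0 [ -7.6383 -14.8887] collar width 206.4931373374394 foot [376.624  100.5877]
bias -2 [ -5.6383 -14.8887] collar width 207.44966121068978 foot [376.624  100.5877]
bias 2 [ -9.6383 -14.8887] collar width 205.53248772265158 foot [376.624  100.5877]
```

```bash
python3 - <<'E'
from h import *
g=load('w5.png'); p=g['p'];M=R.from_quat(g['q']).as_matrix()
P=lambda x,y,h:(wproj('w5.png',p-M[:,2]*h+M[:,0]*x+M[:,1]*y)-[150,180])*2.857
for h in(-1,-3,-5):
  for s in(0,-2,-4): print(h,s,'far edge',P(s+20,2,h)[1],'foot far/near',P(s+7,2,h-92)[1],P(s-7,2,h-92)[1],'width',P(s,20,h)[0]-P(s,-20,h)[0],'wingtop',P(s+19,2,h+30)[1],P(s-19,2,h+30)[1])
a=M[:,2]; print(a)
E
```

```text
-1 0 far edge 149.805889978225 foot far/near 65.48105292042591 115.02023782803305 width 226.20356093827127 wingtop 237.50099936231985 447.7728310009211
-1 -2 far edge 160.80463034985092 foot far/near 72.66379781101367 121.951265971584 width 225.05245256029428 wingtop 250.1955055411875 457.1087514458315
-1 -4 far edge 171.69567514376845 foot far/near 79.81225858626775 128.8443068175043 width 223.89650197987254 wingtop 262.7068437283813 466.2847021239395
-3 0 far edge 145.39522834379312 foot far/near 63.32540507167993 112.53057139248462 width 223.75152980258054 wingtop 230.96400276344357 439.8488992508144
-3 -2 far edge 156.2864912070334 foot far/near 70.45812548662552 119.41701806700641 width 222.63396471565596 wingtop 243.53364948347823 449.15907001058605
-3 -4 far edge 167.07357021496057 foot far/near 77.5573186557433 126.26627593063536 width 221.51142267444175 wingtop 255.92672652992152 458.3128287353433
-5 0 far edge 141.08725298105713 foot far/near 61.20267921077689 110.07763792536949 width 221.34720371283322 wingtop 224.60271880843268 432.0835072086465
-5 -2 far edge 151.87255751673243 foot far/near 68.28598376667999 116.9199621935119 width 220.2619194514262 wingtop 237.0484027605644 441.3658018416678
-5 -4 far edge 162.55704862001278 foot far/near 75.33649657617264 123.72587502234353 width 219.1715428531441 wingtop 249.3238389752644 450.4951915734698
[ 0.1521 -0.4736 -0.8675]
```

Request:
play_rows(targets=[0,-0.01,0.03,0.15,0,0,0,0,0.06,-0.2,0.2,0.05,0.02,0.01,0,0.1,-0.4,0.2,0.15,0.06,0.035,0,0.13,-0.6,0.2,0.15,0.06,0.035,0,0.15,-0.8,0.2,0.15,0.06,0.035,0,0.18,-1,0.2,0.15,0.06,0.035,0,0.18,-1,0.2,0.15,0.06,0.035,0,0.18,-1,0.2,0.15,0.06,0.035])

```text
clock: 6.35
position: [538.7, 144.1, 272.6]
orientation: [0.548, 0.837, -0.01, 0.004]
force: [-0.5, 0.9, -1.7]
grip_width: 10.9
```

```bash
python3 - <<'E'
from h import *
step([545.7,10.7,250],down(25)); s=read_state(); print(s['q'],s['force'],s['moment'])
E
```

```text
shift [ 0.0233 -0.4445 -0.0753] turn [ 0.0068 -0.0014  0.0079] | mm 135.4 deg 1.9
[ 0.2201  0.3153  1.753  -0.0224  1.0826 -0.1809] [-0.4803  0.9368 -1.749 ] [ 0.0752 -0.062  -0.0476]
```

Request:
play_rows(targets=[0,0.008,-0.15,-0.02,0.0068,-0.0014,0.008,0,0.0233,-0.3,-0.04,0.0068,-0.0014,0.008,0,0.0233,-0.44,-0.05,0.0068,-0.0014,0.008,0,0.0233,-0.4445,-0.0753,0.0068,-0.0014,0.008,0,0.0233,-0.4445,-0.0753,0.0068,-0.0014,0.008])

```text
clock: 6.85
position: [545.1, 14.0, 249.1]
orientation: [0.537, 0.844, 0.0, -0.001]
force: [-0.5, 1.0, -1.5]
grip_width: 11.3
```

```bash
python3 - <<'E'
from h import *
g=wsave('w6.png'); s=read_state(); print(s['position'],R.from_quat(s['orientation']).as_matrix())
a=save('scene','s6.png')['frame'];b=save('top','t6.png')['frame']
cr=lambda im,x,y,w,h:cv2.resize(im[y:y+h,x:x+w],(400,300),interpolation=2)
print(proj('scene0.png',[546,10,115]),proj('top0.png',[546,10,115]),wproj('w6.png',[546,10.5,115]))
w=g['frame']
cv2.imwrite('pics/m7.png',np.vstack([np.hstack([cr(a,240,120,120,90),cr(a,270,160,60,45)]),np.hstack([cr(w,143,110,280,210),cr(w,213,150,140,105)])])[...,::-1])
E
```

```text
[545.4299  15.0338 249.6628] [[-0.4245  0.9054 -0.0006]
 [ 0.9054  0.4245  0.0015]
 [ 0.0017  0.0001 -1.    ]]
[298.451  208.9337] [263.7651 207.0868] [281.0943 201.6189]
```

View pics/m7.png

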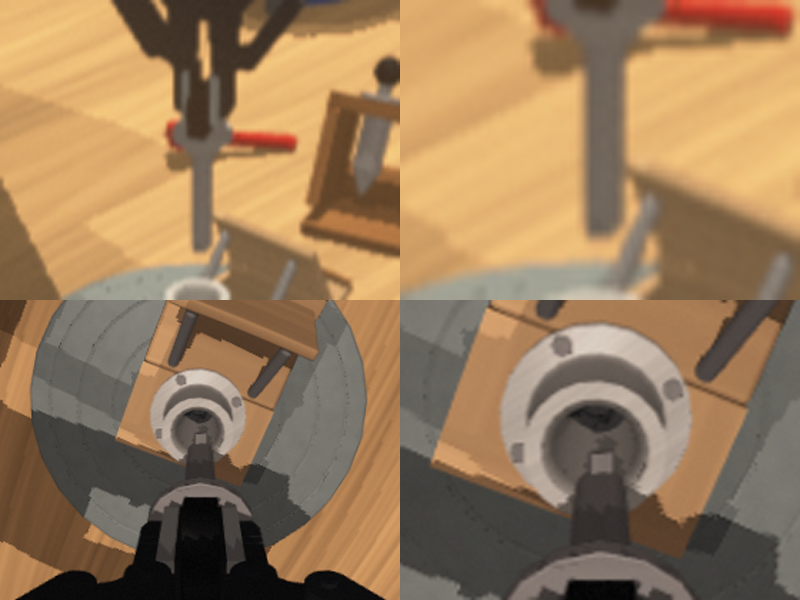

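```bash
python3 - <<'E'
from h import *
im=cv2.imread('pics/w6.png')[165:240,235:335]
cv2.imwrite('pics/m8.png',cv2.resize(im,(800,600),interpolation=cv2.INTER_CUBIC))
g=load('w6.png');p=g['p'];M=R.from_quat(g['q']).as_matrix()
Q=lambda P:(wproj('w6.png',P)-[235,165])*8
for s in(0,-2,-4): print(s,'foot far/near',Q(p+M@[s+7,0,95]),Q(p+M@[s-7,0,95]),'axis at rim',Q(p+M@[s,0,p[2]-115]))
c=np.array([546,10.5,115])
for r in(22.5,17,13.5):
  print(r,[Q(c+r*(M@v)).round(0).tolist() for v in([1,0,0],[-1,0,0],[0,1,0],[0,-1,0])])
E
```

```text
0 foot far/near [372.5985 301.1093] [372.8212 438.8544] axis at rim [373.8474 259.9442]
-2 foot far/near [372.6296 321.0781] [372.8539 458.1305] axis at rim [373.871  277.2655]
-4 foot far/near [372.6609 340.9526] [372.8868 477.302 ] axis at rim [373.8948 294.52  ]
22.5 [[368.0, 95.0], [369.0, 482.0], [571.0, 293.0], [167.0, 293.0]]
17 [[368.0, 144.0], [369.0, 437.0], [521.0, 293.0], [216.0, 293.0]]
13.5 [[369.0, 175.0], [369.0, 408.0], [490.0, 293.0], [248.0, 293.0]]
```

View pics/m8.png

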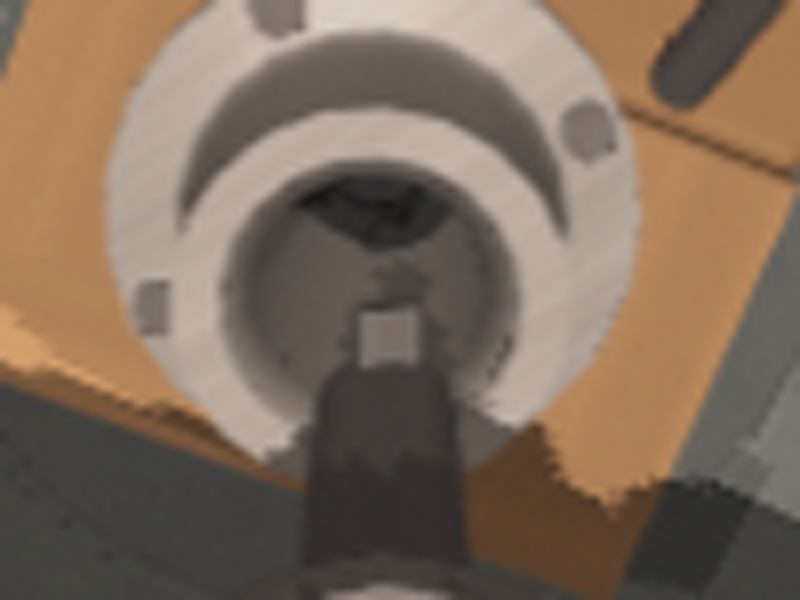

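```bash
python3 - <<'E'
from h import *
s=read_state(); print(s['position'],s['joint_vel'].max(),s['force']); step([544.4,12.2,200],down(25))
E
```

```text
[546.0929  16.0161 250.3816] 0.010872693329457289 [ 0.7083  0.0657 -2.2851]
shift [-0.0056 -0.0127 -0.1679] turn [-0.0005  0.0003 -0.0013] | mm 50.6 deg 0.3
```

Request:
play_rows(targets=[0,-0.0056,-0.0127,-0.05,0,0,0,0,-0.0056,-0.0127,-0.1,0,0,0,0,-0.0056,-0.0127,-0.115,0,0,0,0,-0.0056,-0.0127,-0.115,0,0,0])

```text
clock: 7.4
position: [544.3, 12.3, 215.7]
orientation: [0.535, 0.845, 0.001, -0.0]
force: [-0.3, -0.3, -1.7]
grip_width: 10.5
```

Descend into the well in small steps.

Request:
play_rows(targets=[0,0,0,-0.03,0,0,0,0,0,0,-0.06,0,0,0,0,0,0,-0.09,0,0,0,0,0,0,-0.1,0,0,0,0,0,0,-0.1,0,0,0])

```text
clock: 7.9
position: [544.3, 11.4, 185.3]
orientation: [0.536, 0.844, 0.001, -0.0]
force: [0.7, 0.1, -1.4]
grip_width: 10.7
```

Request:
play_rows(targets=[0,0,0,-0.03,0,0,0,0,0,0,-0.06,0,0,0,0,0,0,-0.09,0,0,0,0,0,0,-0.12,0,0,0,0,0,0,-0.14,0,0,0,0,0,0,-0.14,0,0,0])

```text
clock: 8.5
position: [544.1, 11.4, 142.9]
orientation: [0.536, 0.844, 0.001, -0.0]
force: [0.1, -0.1, -2.0]
grip_width: 11.3
```

Request:
play_rows(targets=[0,0,0,-0.007,0,0,0,0,0,0,-0.012,0,0,0,0,0,0,-0.016,0,0,0,0,0,0,-0.02,0,0,0,0,0,0,-0.02,0,0,0])

```text
clock: 9.0
position: [544.7, 11.4, 138.0]
orientation: [0.536, 0.844, 0.001, 0.0]
force: [-0.1, 0.7, -1.6]
grip_width: 11.1
```

Request:
play_rows(targets=[0,0,0,-0.005,0,0,0,0,0,0,-0.01,0,0,0,0,0,0,-0.01,0,0,0])

```text
clock: 9.3
position: [545.5, 11.5, 136.3]
orientation: [0.536, 0.844, 0.001, 0.001]
force: [-5.1, 1.9, 22.9]
grip_width: 10.8
```

Request:
play_rows(targets=[0,0,0,0,0,0,-0.0167,0,0,0,0,0,0,-0.0333,0,0,0,0,0,0,-0.05,0,0,0,0,0,0,-0.05])

```text
clock: 9.7
position: [545.8, 11.7, 136.1]
orientation: [0.601, 0.799, 0.002, 0.001]
force: [-1.4, 2.8, 14.3]
grip_width: 10.9
```

Request:
play_rows(targets=[0,0,0,-0.001,0,0,-0.0167,0,0,0,-0.001,0,0,-0.0333,0,0,0,-0.001,0,0,-0.0333])

```text
clock: 10.0
position: [545.8, 11.7, 135.7]
orientation: [0.642, 0.766, 0.002, 0.001]
force: [-0.3, 3.8, 11.9]
grip_width: 10.9
```

Request:
play_rows(targets=[0,0,0,-0.003,0,0,-0.0167,0,0,0,-0.003,0,0,-0.0333,0,0,0,-0.003,0,0,-0.0333])

```text
clock: 10.3
position: [545.5, 11.6, 134.5]
orientation: [0.681, 0.732, 0.002, 0.001]
force: [-0.5, -0.1, -2.2]
grip_width: 10.5
```

Request:
play_rows(targets=[0,0,0,-0.008,0,0,-0.01,0,0,0,-0.016,0,0,-0.01,0,0,0,-0.02,0,0,-0.01,0,0,0,-0.02,0,0,-0.01])

```text
clock: 10.7
position: [546.1, 11.5, 130.2]
orientation: [0.692, 0.722, 0.002, 0.002]
force: [-7.3, 1.1, 44.7]
grip_width: 10.8
```

Request:
play_rows(targets=[0,-0.002,0,0.007,0,0,0,0,-0.004,0,0.007,0,0,0,0,-0.004,0,0.003,0,0,0,0,-0.004,0,-0.001,0,0,0,0,-0.004,0,-0.001,0,0,0])

```text
clock: 11.2
position: [545.5, 11.4, 130.1]
orientation: [0.692, 0.722, 0.002, 0.002]
force: [-5.3, 0.0, 46.7]
grip_width: 11.3
```

```bash
python3 - <<'E'
from h import *
s=read_state(); print(s['position'],s['force'],s['moment'],s['q']); print(R.from_quat(s['orientation']).as_matrix())
g=wsave('w7.png'); a=save('scene','s7.png')['frame']
cr=lambda im,x,y,w,h:cv2.resize(im[y:y+h,x:x+w],(400,600),interpolation=2)
cv2.imwrite('pics/m9.png',np.hstack([cr(a,270,150,60,90),cr(g['frame'],213,150,140,210)])[...,::-1])
E
```

```text
[545.5151  11.434  130.1405] [-5.2875  0.0459 46.6765] [ 0.2417  1.4622 -0.0333] [-0.0352  0.4619  1.9386  0.0013  0.7346 -0.0788]
[[-0.0427  0.9991  0.0066]
 [ 0.9991  0.0427  0.0006]
 [ 0.0003  0.0066 -1.    ]]
```

View pics/m9.png

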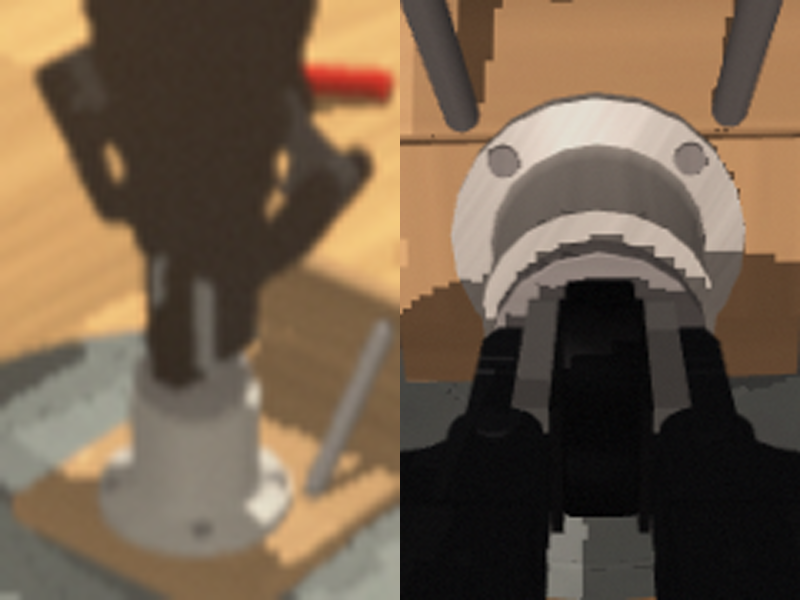

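Request:
play_rows(targets=[0,0,0,0.007,0,0.003,0,0,0,0,0.007,0,0.006,0,0,0,0,0.007,0,0.006,0,0,0,0,0.003,0,0.006,0,0,0,0,-0.001,0,0.006,0,0,0,0,-0.001,0,0.006,0])

```text
clock: 11.9
position: [546.3, 11.4, 130.1]
orientation: [0.692, 0.722, -0.004, -0.004]
force: [-3.0, 0.2, 47.3]
grip_width: 10.9
```

Request:
play_rows(targets=[0,0,0,0.006,0,0,0,0,0,0,0.005,0,0,-0.0167,0,0,0,0.004,0,0,-0.0333,0,0,0,0.004,0,0,-0.0333])

```text
clock: 12.3
position: [545.6, 11.2, 130.1]
orientation: [0.729, 0.684, -0.004, -0.005]
force: [1.4, -1.1, 23.7]
grip_width: 11.0
```

```bash
python3 - <<'E'
from h import *
s=read_state(); print(s['position'],s['force'],s['moment'],R.from_quat(s['orientation']).as_matrix())
E
```

```text
[545.5767  11.2042 130.091 ] [ 1.4198 -1.0711 23.6764] [-0.1536 -0.2101 -0.0109] [[ 0.0638  0.9979 -0.0123]
 [ 0.998  -0.0638  0.0022]
 [ 0.0014 -0.0124 -0.9999]]
```

Request:
play_rows(targets=[0,0,0,0,0,0,-0.0167,0,0,0,0,0,0,-0.0333,0,0,0,0,0,0,-0.05,0,0,0,0,0,0,-0.05])

```text
clock: 12.7
position: [545.5, 11.2, 129.6]
orientation: [0.781, 0.625, -0.003, -0.006]
force: [3.2, -1.8, 14.8]
grip_width: 10.8
```

```bash
python3 - <<'E'
from h import *
s=read_state(); print(s['position'],s['force'],s['moment'],R.from_quat(s['orientation']).as_matrix()[:,2])
E
```

```text
[545.5124  11.1647 129.6314] [ 3.1972 -1.7944 14.8294] [-0.1968 -0.7648 -0.0491] [-0.012   0.0047 -0.9999]
```

Request:
play_rows(targets=[0,0,0,-0.0015,0,-0.003,-0.0278,0,0,0,-0.003,0,-0.003,-0.0556,0,0,0,-0.0045,0,-0.003,-0.0833,0,0,0,-0.0045,0,-0.003,-0.0833])

```text
clock: 13.1
position: [545.6, 11.2, 128.4]
orientation: [0.856, 0.517, 0.002, -0.003]
force: [2.9, -0.7, 17.1]
grip_width: 11.0
```

```bash
python3 - <<'E'
from h import *
s=read_state(); print(s['position'],s['force'],s['moment'],R.from_quat(s['orientation']).as_matrix()[:,2])
E
```

```text
[545.6237  11.1526 128.3656] [ 2.8965 -0.7272 17.0563] [-0.2848 -0.6633  0.0033] [-0.0005  0.0075 -1.    ]
```

Request:
play_rows(targets=[0,0,0,-0.0015,0,0,-0.0278,0,0,0,-0.003,0,0,-0.0556,0,0,0,-0.0045,0,0,-0.0833,0,0,0,-0.006,0,0,-0.111,0,0,0,-0.007,0,0,-0.139,0,0,0,-0.007,0,0,-0.139])

```text
clock: 13.7
position: [546.8, 10.9, 126.3]
orientation: [0.948, 0.319, 0.004, -0.003]
force: [8.8, -2.0, 10.2]
grip_width: 11.0
```

```bash
python3 - <<'E'
from h import *
s=read_state(); print(s['position'],s['force'],s['moment'],R.from_quat(s['orientation']).as_matrix())
E
```

```text
[546.8485  10.9236 126.3306] [ 8.7878 -1.9593 10.2019] [-0.6827 -1.7321  0.0008] [[ 0.796   0.6053  0.0054]
 [ 0.6053 -0.796   0.0086]
 [ 0.0095 -0.0036 -0.9999]]
```

Request:
play_rows(targets=[0,0.003,0,-0.001,-0.0027,0.0017,-0.0278,0,0.003,0,-0.002,-0.0027,0.0017,-0.0556,0,0.003,0,-0.002,-0.0027,0.0017,-0.0833,0,0.003,0,-0.002,-0.0027,0.0017,-0.0833])

```text
clock: 14.1
position: [547.6, 10.5, 125.8]
orientation: [0.981, 0.193, 0.001, -0.0]
force: [9.6, -7.7, 12.6]
grip_width: 10.8
```

```bash
python3 - <<'E'
from h import *
s=read_state(); print(s['position'],s['force'],s['moment'],s['q'],R.from_quat(s['orientation']).as_matrix())
E
```

```text
[547.6032  10.5051 125.7961] [ 9.5793 -7.6935 12.5811] [-1.396  -1.4124  0.0517] [-0.0364  0.4728  1.9326  0.0006  0.7349  1.145 ] [[ 0.9253  0.3792  0.0012]
 [ 0.3792 -0.9253  0.0003]
 [ 0.0012  0.0001 -1.    ]]
```

Request:
play_rows(targets=[0,0.002,-0.0015,-0.001,0,0,-0.0278,0,0.003,-0.002,-0.001,0,0,-0.0556,0,0.003,-0.002,-0.001,0,0,-0.0556])

```text
clock: 14.4
position: [548.1, 9.9, 125.8]
orientation: [0.994, 0.107, 0.0, -0.001]
force: [3.5, -7.4, 21.2]
grip_width: 10.9
```

```bash
python3 - <<'E'
from h import *
s=read_state(); print(s['position'],s['force'],s['moment'],s['grip_width'],R.from_quat(s['orientation']).as_matrix())
E
```

```text
[548.0559   9.9306 125.7638] [ 3.5204 -7.4395 21.1524] [-1.5527 -0.5727 -0.0825] 10.873454768531909 [[ 0.9771  0.2126  0.0008]
 [ 0.2126 -0.9771  0.0013]
 [ 0.0011 -0.0011 -1.    ]]
```

Request:
play_rows(targets=[0,0,-0.002,0,0,0,-0.0278,0,0,-0.002,0,0,0,-0.0556,0,0,-0.002,0,0,0,-0.0833,0,0,-0.002,0,0,0,-0.0833])

```text
clock: 14.8
position: [548.1, 8.9, 125.7]
orientation: [1.0, -0.023, 0.001, -0.001]
force: [3.4, -12.3, 19.8]
grip_width: 11.2
```

```bash
python3 - <<'E'
from h import *
s=read_state(); print(s['position'],s['force'],s['moment'],s['grip_width'],s['q'],R.from_quat(s['orientation']).as_euler('ZYX',degrees=True))
E
```

```text
[548.0885   8.9472 125.7097] [  3.424  -12.349   19.8064] [-2.3726 -0.5448  0.4123] 11.166630113586143 [-0.0403  0.4733  1.9321  0.0028  0.7346  1.5752] [  -2.6813   -0.092  -179.8907]
```

Request:
play_rows(targets=[0,0,0.001,0,0,0,-0.0278,0,0,0.001,0,0,0,-0.0556,0,0,0.001,0,0,0,-0.0556])

```text
clock: 15.1
position: [548.0, 8.6, 125.7]
orientation: [0.994, -0.11, 0.001, -0.001]
force: [4.5, -19.4, 19.7]
grip_width: 10.8
```

```bash
python3 - <<'E'
from h import *
s=read_state(); print(s['position'],s['force'],s['moment'],s['grip_width'],s['q'][5],R.from_quat(s['orientation']).as_euler('ZYX',degrees=True))
E
```

```text
[548.0058   8.5508 125.6662] [  4.4907 -19.4291  19.6725] [-3.6799 -0.4239  0.9697] 10.759618758905964 1.7488166837210983 [ -12.6378   -0.1036 -179.8887]
```

Request:
play_rows(targets=[0,0,-0.003,0,0,0,-0.0167,0,0,-0.004,0,0,0,-0.0333,0,0,-0.004,0,0,0,-0.0333])

```text
clock: 15.4
position: [547.9, 8.0, 125.6]
orientation: [0.987, -0.161, 0.001, -0.001]
force: [4.5, -11.5, 19.4]
grip_width: 10.8
```

```bash
python3 - <<'E'
from h import *
s=read_state(); print(s['position'],s['force'],s['moment'],s['grip_width'],s['q'][5],R.from_quat(s['orientation']).as_euler('ZYX',degrees=True))
g=wsave('w8.png');a=save('top','t8.png')['frame'];b=save('scene','s8.png')['frame']
cr=lambda im,x,y,w,h:cv2.resize(im[y:y+h,x:x+w],(400,600),interpolation=2)
cv2.imwrite('pics/m10.png',np.hstack([cr(b,270,150,60,90),cr(g['frame'],213,150,140,210)])[...,::-1])
E
```

```text
[547.8825   8.024  125.6139] [  4.4576 -11.4842  19.3766] [-2.3997 -0.4527  1.3885] 10.779473713314731 1.8490194437919052 [ -18.5493   -0.0847 -179.8142]
```

View pics/m10.png

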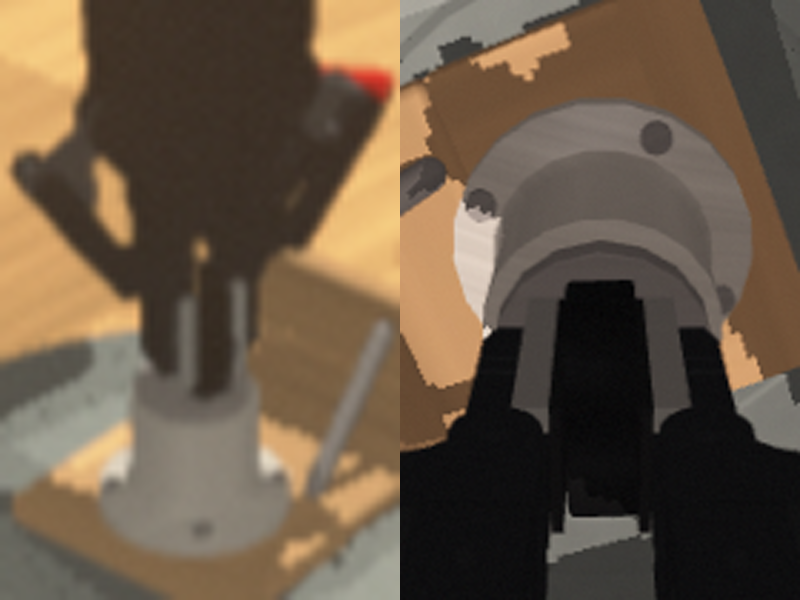

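The collar sits flat and concentric on the post: rim 487–720 and collar 500–705 in the right view. Torque is up to 1.4 N·m, so it is tight. Releasing and rising.

Request:
play_rows(targets=[0,0,0,0.003,0,0,0,0.35,0,0,0.005,0,0,0,0.35,0,0,0.005,0,0,0,0.35,0,0,0.01,0,0,0,0.35,0,0,0.1,0,0,0,0.7,0,-0.1,0.26,0,0,0,1,0,-0.3,0.42,0,0,0,1,0,-0.4,0.5,0,0,0])

```text
clock: 16.35
position: [545.0, -94.6, 262.0]
orientation: [0.987, -0.161, -0.002, -0.002]
force: [1.2, 0.6, -0.3]
grip_width: 71.9
```

```bash
python3 - <<'E'
from h import *
s=read_state(); print(s['position'],s['force'],s['q'],s['grip_width'])
step([553,-287+5,270],down(-98)); 
E
```

```text
[544.9644 -94.6341 262.0124] [ 1.1546  0.5534 -0.3402] [-0.2294  0.3152  1.7813  0.0046  1.0488  1.662 ] 71.91177920175286
shift [ 0.0268 -0.6246  0.0266] turn [-0.0014 -0.001   0.0583] | mm 187.7 deg 10.5
```

Request:
play_rows(targets=[1,0.0268,-0.16,0.0266,0,0,0.058,1,0.0268,-0.32,0.0266,0,0,0.058,1,0.0268,-0.48,0.0266,0,0,0.058,1,0.0268,-0.6246,0.0266,0,0,0.058,1,0.0268,-0.6246,0.0266,0,0,0.058,1,0.0268,-0.6246,0.0266,0,0,0.058])

```text
clock: 16.95
position: [552.8, -282.1, 267.9]
orientation: [0.997, -0.072, -0.002, -0.002]
force: [-0.1, 0.5, -0.5]
grip_width: 85.4
```

```bash
python3 - <<'E'
from h import *
g=wsave('w9.png'); s=read_state(); print(g['p'],s['q'],R.from_quat(g['q']).as_euler('ZYX',degrees=True))
cv2.imwrite('pics/m11.png',cv2.resize(g['frame'][90:300,143:423,::-1],(800,600),interpolation=2))
print((wproj('w9.png',[553.3,-287,112])-[143,90])*2.857)
E
```

```text
[ 552.7756 -282.13    267.9024] [-0.5204  0.4082  1.6202  0.0023  1.1194  1.1923] [  -8.2617    0.292  -179.7671]
[418.7647 283.9056]
```

View pics/m11.png

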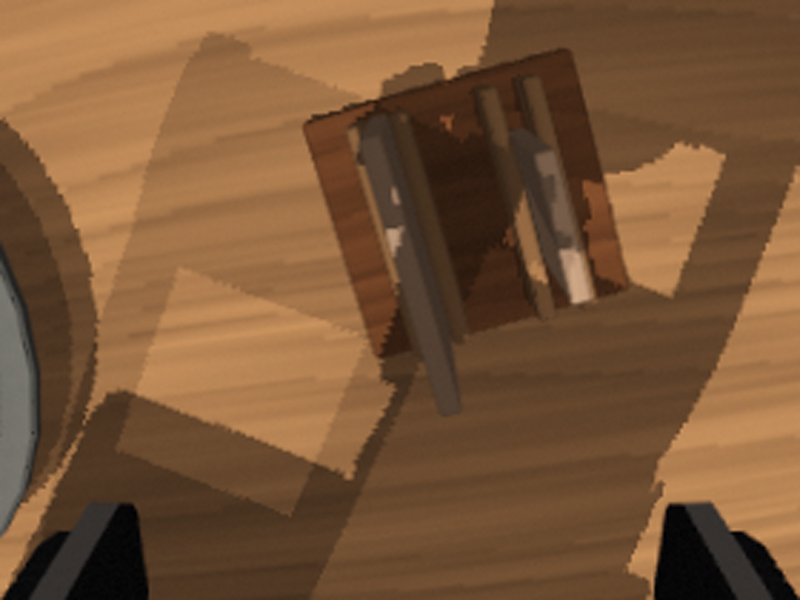

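```bash
python3 - <<'E'
from h import *
u=lambda x,y:(143+x/2.857,90+y/2.857)
c=[watz('w9.png',*u(*q),12) for q in((303,125),(383,358),(628,290),(570,48))]
print(np.array(c)); ctr=np.mean(c,0); print('rack',ctr)
for i,j in((1,0),(2,3),(2,1),(3,0)):
    d=c[j]-c[i]; print(np.linalg.norm(d),np.degrees(np.arctan2(d[1],d[0])))
n=watz('w9.png',*u(451,412),112); print('near end',n)
for yw in(-6,-8,-10):
  for L in(100,): 
    d=np.array([np.cos(np.radians(-yw*-1)),np.sin(np.radians(yw)),0]); print('yaw',yw,(wproj('w9.png',n+d*L)-[143,90])*2.857,'mid',n+50*d)
for yw in (5,8,11):
    d=np.array([np.cos(np.radians(yw)),np.sin(np.radians(yw)),0]); print('yaw',yw,(wproj('w9.png',n+d*100)-[143,90])*2.857,(wproj('w9.png',n+d*100-[0,0,100])-[143,90])*2.857,'mid',n+50*d)
E
```

```text
[[ 604.3323 -245.6894   12.    ]
 [ 494.9975 -264.003    12.    ]
 [ 511.2625 -378.5305   12.    ]
 [ 621.7568 -363.5336   12.    ]]
rack [ 558.0873 -312.9391   12.    ]
110.85798106249288 9.50880509506975
111.50731734051149 7.729268359937648
115.67666094334554 98.08301717310165
119.12544361931195 98.41081622100349
near end [ 506.1268 -291.7891  112.    ]
yaw -6 [443.1113 121.5853] mid [ 555.8529 -297.0155  112.    ]
yaw -8 [453.9994 121.4369] mid [ 555.6402 -298.7477  112.    ]
yaw -10 [464.8723 121.6841] mid [ 555.3672 -300.4715  112.    ]
yaw 5 [383.7747 129.4347] [388.7339 108.5686] mid [ 555.9365 -287.4313  112.    ]
yaw 8 [368.0066 133.603 ] [376.8661 111.6954] mid [ 555.6402 -284.8304  112.    ]
yaw 11 [352.5285 138.6103] [365.2026 115.4515] mid [ 555.2082 -282.2486  112.    ]
```

```bash
python3 - <<'E'
from h import *
step([555,-285.2,140],down(-81.8)); step([555,-285.2,90],down(-81.8))
E
```

```text
shift [ 0.0069 -0.0138 -0.4267] turn [-0.0013 -0.0016  0.091 ] | mm 128.1 deg 16.4
shift [ 0.0069 -0.0138 -0.5933] turn [-0.0013 -0.0016  0.091 ] | mm 178.1 deg 16.4
```

Request:
play_rows(targets=[0.45,0.0069,-0.0138,-0.1,-0.0013,-0.0016,0.091,0.45,0.0069,-0.0138,-0.2,-0.0013,-0.0016,0.091,0.45,0.0069,-0.0138,-0.3,-0.0013,-0.0016,0.091,0.45,0.0069,-0.0138,-0.36,-0.0013,-0.0016,0.091,0.45,0.0069,-0.0138,-0.36,-0.0013,-0.0016,0.091,0.45,0.0069,-0.0138,-0.36,-0.0013,-0.0016,0.091])

```text
clock: 17.6
position: [555.7, -284.5, 160.9]
orientation: [0.997, 0.072, 0.0, 0.0]
force: [1.9, -0.9, 0.8]
grip_width: 38.9
```

```bash
python3 - <<'E'
from h import *
g=wsave('w10.png'); print(g['p'],read_state()['grip_width'],R.from_quat(g['q']).as_euler('ZYX',degrees=True))
step([555,-285.2,90],down(-81.8))
cv2.imwrite('pics/m12.png',cv2.resize(g['frame'][130:340,143:423,::-1],(800,600),interpolation=2))
E
```

```text
[ 555.6834 -284.534   160.8799] 38.56101949543505 [  8.2949  -0.038  179.9805]
shift [-0.0035 -0.0005 -0.2384] turn [ 0.0003  0.0006 -0.0004] | mm 71.5 deg 0.1
```

View pics/m12.png

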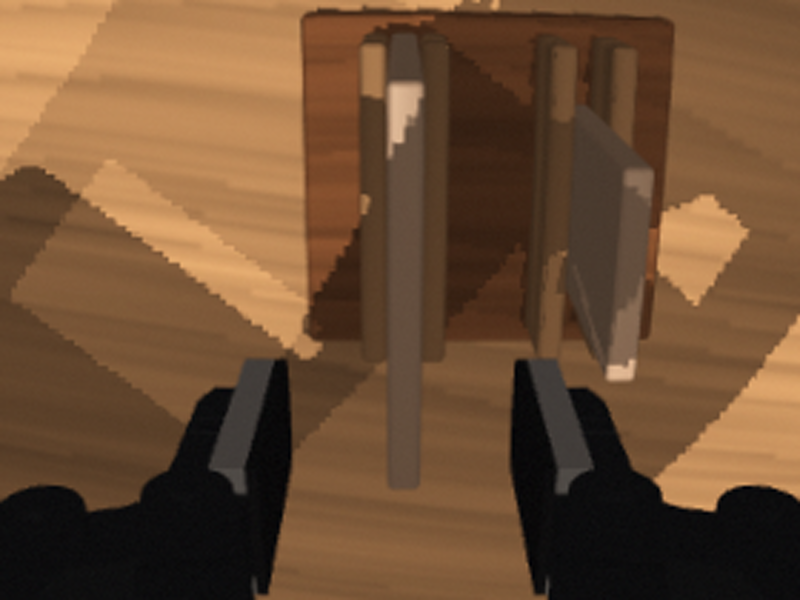

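```bash
python3 - <<'E'
from h import *
u=lambda x,y:(143+x/2.857,130+y/2.857)
a,b=[watz('w10.png',*u(*q),112) for q in((405,83),(403.5,488))]; m=(a+b)/2
g=load('w10.png'); M=R.from_quat(g['q']).as_matrix()
print(a,b,np.linalg.norm(a-b),m,'in tool',M.T@(m-g['p']))
print([(wproj('w10.png',g['p']+M@[11,y,0])-[143,130])*2.857 for y in(-19,19)])
E
```

```text
[ 603.6705 -277.9519  112.    ] [ 505.54   -292.0584  112.    ] 99.13922973749015 [ 554.6052 -285.0052  112.    ] in tool [-1.1673  0.2941 48.8793]
[array([292.8224, 347.3131]), array([514.9069, 347.1792])]
```

Request:
play_rows(targets=[0.45,-0.0015,0,-0.1,0,0,0,0.45,-0.0015,0,-0.2,0,0,0,0.45,-0.0015,0,-0.236,0,0,0,0.45,-0.0015,0,-0.236,0,0,0,0,-0.0015,0,-0.236,0,0,0,0,-0.0015,0,-0.236,0,0,0,0,-0.0015,0,-0.236,0,0,0,0,-0.0015,0,-0.236,0,0,0])

```text
clock: 18.45
position: [555.8, -286.0, 91.3]
orientation: [0.997, 0.072, 0.001, 0.001]
force: [0.3, 2.0, 7.4]
grip_width: 6.5
```

```bash
python3 - <<'E'
from h import *
s=read_state(); print(s['position'],s['force'],s['grip_width'])
E
```

```text
[ 555.8465 -285.97     91.3343] [0.2661 1.9639 7.3547] 6.464861735642472
```

```bash
cat >> h.py <<'E'
def br(yaw=93.2,rim=(546.5,9.7)):
    X=np.array([np.cos(np.radians(yaw)),np.sin(np.radians(yaw)),0]);Z=np.array([0,0,1.]);a=np.radians(25)
    o=np.array([rim[0],rim[1],82.])+100*X-[0,0,0]; z=-np.sin(a)*X+np.cos(a)*Z; x=np.cos(a)*X+np.sin(a)*Z
    return o,x,np.cross(z,x),z
E
python3 - <<'E'
from h import *
o,x,y,z=br(); Rt=frame(-z,-x); print(o,x,y,z,Rt.as_matrix())
A=[545,60,300]; step(A,Rt)
H=o+6*x+z*(79.3+30); print('hover',H); step(H,Rt,A,Rt)
E
```

```text
[540.9178 109.5441  82.    ] [-0.0506  0.9049  0.4226] [-0.9984 -0.0558 -0.    ] [ 0.0236 -0.422   0.9063] [[ 0.9984  0.0506 -0.0236]
 [ 0.0558 -0.9049  0.422 ]
 [ 0.     -0.4226 -0.9063]]
shift [-0.0362  1.1532  0.6956] turn [ 0.1388  0.0148 -0.0272] | mm 404.2 deg 25.6
hover [543.1928  68.8533 183.5952]
shift [-0.006   0.0295 -0.388 ] turn [0. 0. 0.] | mm 116.8 deg 0.0
```

Request:
play_rows(targets=[0,0,0,0.03,0,0,0,0,0,0,0.1,0,0,0,0,0,0,0.25,0,0,0,0,-0.01,0.05,0.4,0,0,0,0,-0.02,0.15,0.55,0.02,0,0,0,-0.03,0.3,0.69,0.05,0,0,0,-0.036,0.46,0.6956,0.1,0,0,0,-0.036,0.62,0.6956,0.12,0,0])

```text
clock: 19.25
position: [545.2, -108.0, 301.4]
orientation: [0.98, 0.07, 0.016, -0.188]
force: [0.6, -0.2, -1.9]
grip_width: 6.6
```

```bash
python3 - <<'E'
from h import *
o,x,y,z=br(); Rt=frame(-z,-x)
step([545,75,285],Rt); s=read_state(); print(s['position'],s['force'],s['grip_width'])
E
```

```text
shift [-0.0007  0.6101 -0.0546] turn [ 0.0175  0.0204 -0.0236] | mm 183.8 deg 6.4
[ 545.2106 -108.0257  301.3901] [ 0.6188 -0.1554 -1.8648] 6.634060459143848
```

Request:
play_rows(targets=[0,0,0.15,0,0.0175,0.0204,-0.0236,0,0,0.3,0,0.0175,0.0204,-0.0236,0,0,0.45,-0.02,0.0175,0.0204,-0.0236,0,0,0.59,-0.05,0.0175,0.0204,-0.0236,0,0,0.59,-0.05,0.0175,0.0204,-0.0236,0,0,0.59,-0.05,0.0175,0.0204,-0.0236])

```text
clock: 19.85
position: [543.9, 69.8, 283.9]
orientation: [0.976, 0.029, -0.008, -0.215]
force: [-0.1, 0.1, -0.8]
grip_width: 6.4
```

```bash
python3 - <<'E'
from h import *
o,x,y,z=br(); Rt=frame(-z,-x)
H=o+6*x+z*(79.3+30); print(H); step(H,Rt)
s=read_state(); print(s['position'],s['force'],s['q'],s['joint_vel'])
E
```

```text
[543.1928  68.8533 183.5952]
shift [-0.0025 -0.0031 -0.3342] turn [ 0.001  -0.0012 -0.0013] | mm 100.3 deg 0.4
[543.9418  69.7972 283.8501] [-0.1129  0.117  -0.8307] [-0.2077  0.3376  1.7814  0.4509  1.1862  1.0978] [-0.0355  0.0054 -0.0149 -0.0052  0.0023 -0.0038]
```

```bash
python3 - <<'E'
from h import *
o,x,y,z=br(); Rt=frame(-z,-x)
H=o+9*x+z*(79.3+62); print(H); step(H,Rt)
E
```

```text
[543.796   58.0653 213.8649]
shift [-0.0005 -0.0391 -0.2333] turn [ 0.001  -0.0012 -0.0013] | mm 71.0 deg 0.4
```

Request:
play_rows(targets=[0,0,-0.0391,-0.1,0.001,-0.001,-0.001,0,0,-0.0391,-0.2,0.001,-0.001,-0.001,0,0,-0.0391,-0.2333,0.001,-0.001,-0.001,0,0,-0.0391,-0.2333,0.001,-0.001,-0.001,0,0,-0.0391,-0.2333,0.001,-0.001,-0.001])

```text
clock: 20.35
position: [544.9, 56.8, 214.1]
orientation: [0.976, 0.026, -0.006, -0.216]
force: [0.2, 0.1, -1.7]
grip_width: 6.3
```

```bash
python3 - <<'E'
from h import *
g=wsave('w11.png'); a=save('scene','s11.png')['frame'];b=save('top','t11.png')['frame']; s=read_state(); print(g['p'],s['force'])
np.save('pics/pose11.npy',np.r_[g['p'],g['q']])
A=cv2.resize(a[150:270,240:360],(400,400),interpolation=2); B=cv2.resize(b[150:270,200:320],(400,400),interpolation=2)
W=cv2.resize(g['frame'][40:250,150:430],(400,300))
cv2.imwrite('pics/m13.png',np.hstack([A,B])[...,::-1])
E
```

```text
[544.8598  56.7852 214.0694] [-0.8758 -0.4046 -1.4095]
```

View pics/m13.png

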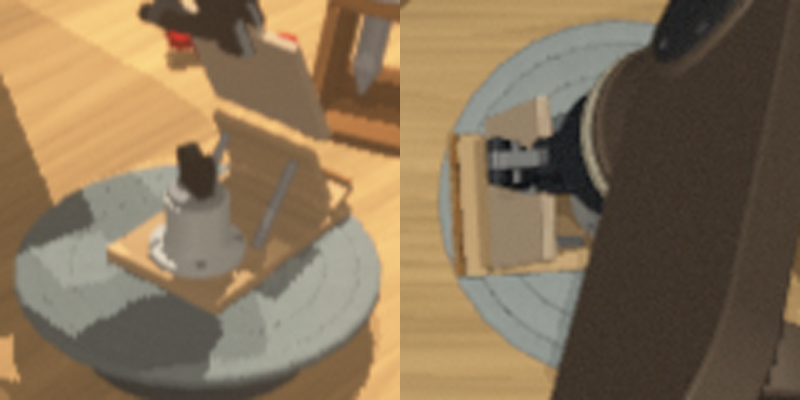

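```bash
python3 - <<'E'
from h import *
k=400/120
c=lambda P:(proj('top0.png',P)-[200,150])*k+[400,0]
s=lambda P:(proj('scene0.png',P)-[240,150])*k
g=load('w11.png'); p=g['p']; M=R.from_quat(g['q']).as_matrix()
print('TCP',c(p),s(p))
for n,v in {'top+':[50,0,-20.7],'top-':[-50,0,-20.7],'bot+':[50,0,79.3],'bot-':[-50,0,79.3]}.items(): print(n,p+M@v,c(p+M@v),s(p+M@v))
o,x,y,z=br()
print('lip ends',[ (c(o+x*15+y*q+z*4.7),s(o+x*15+y*q+z*4.7)) for q in(-45,45)])
print('br top ends',[ (c(o-x*8+y*q+z*58),s(o-x*8+y*q+z*58)) for q in(-45,45)])
E
```

```text
TCP [532.9607 178.0953] [241.717   45.5604]
top+ [595.274   50.7389 232.7867] [541.253   92.7553] [293.9674  49.1788]
top- [495.4193  45.3509 232.8679] [548.9842 256.7124] [176.869    3.0988]
bot+ [592.922   92.9625 142.1686] [487.0703 116.2146] [326.3738 141.5144]
bot- [493.0673  87.5745 142.2499] [493.7488 266.3545] [215.0257  94.1573]
lip ends [(array([450.1273, 136.6074]), array([342.118 , 179.5876])), (array([455.9043, 265.7987]), array([244.6069, 137.1421]))]
br top ends [(array([507.4656, 126.2635]), array([308.0867, 159.1617])), (array([513.8153, 260.0029]), array([208.153 , 115.8867]))]
```

```bash
python3 - <<'E'
import cv2,numpy as np
b=cv2.imread('pics/t11.png')[170:240,205:275]; w=cv2.imread('pics/w11.png')
B=cv2.resize(b,(400,400),interpolation=2); W=cv2.resize(w,(400,300))
s=cv2.imread('pics/s11.png')[150:220,285:355]; S=cv2.resize(s,(400,400),interpolation=2)
cv2.imwrite('pics/m14.png',np.hstack([np.vstack([B,np.zeros((0,400,3),np.uint8)]),W if 0 else cv2.resize(w,(533,400))[:, 67:467]]))
E
```

```text
(no output)
```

View pics/m14.png

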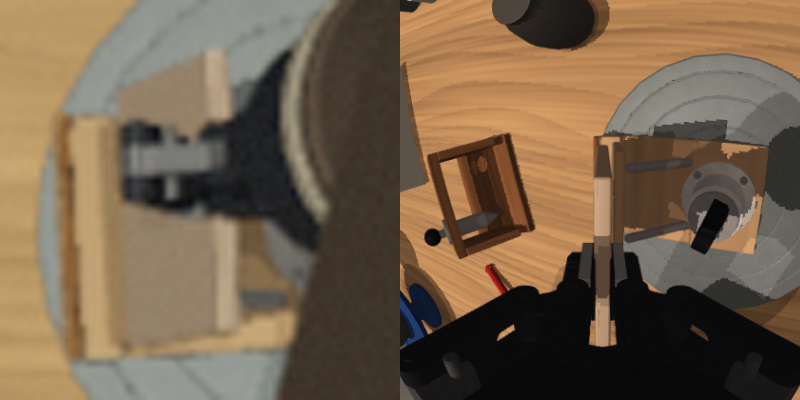

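```bash
python3 - <<'E'
from h import *
o,x,y,z=br(); Rt=frame(-z,-x); s=read_state(); print(s['position'])
for h in(50,8,0,-2): print(h); step(o+7*x+z*(79.3+h),Rt)
E
```

```text
[544.9057  57.0622 214.1883]
50
shift [-0.0043  0.0142 -0.0401] turn [0.     0.     0.0004] | mm 12.8 deg 0.1
8
shift [-0.0076  0.0733 -0.167 ] turn [0.     0.     0.0004] | mm 54.8 deg 0.1
0
shift [-0.0082  0.0845 -0.1912] turn [0.     0.     0.0004] | mm 62.8 deg 0.1
-2
shift [-0.0084  0.0873 -0.1972] turn [0.     0.     0.0004] | mm 64.8 deg 0.1
```

Request:
play_rows(targets=[0,-0.0043,0.0142,-0.0401,0,0,0,0,-0.0055,0.034,-0.082,0,0,0,0,-0.0065,0.054,-0.125,0,0,0,0,-0.0076,0.0733,-0.167,0,0,0,0,-0.0076,0.0733,-0.167,0,0,0])

```text
clock: 21.0
position: [540.5, 80.4, 160.7]
orientation: [0.976, 0.027, -0.009, -0.217]
force: [0.8, 0.2, -0.5]
grip_width: 6.4
```

```bash
cat > t.py <<'E'
from h import *
o,x,y,z=br(); s=read_state(); d=s['position']-o; F=s['force']
print('backrest frame TCP',x@d,y@d,z@d-79.3,'F',x@F,y@F,z@F,'M',s['moment'],s['grip_width']); print('unit mm x',x/300,'z',z/300)
E
python3 t.py
```

```text
backrest frame TCP 6.861473734724664 2.0843192564880284 4.319299296872018 F -0.07682761016614226 -0.8077064256051176 -0.5668102382449951 M [-0.3096 -0.0443  0.0204] 6.357941562954187
unit mm x [-0.0002  0.003   0.0014] z [ 0.0001 -0.0014  0.003 ]
```

Request:
play_rows(targets=[0,0.004,0.002,-0.0045,0,0,0,0,0.004,0.004,-0.009,0,0,0,0,0.004,0.004,-0.009,0,0,0])

```text
clock: 21.3
position: [543.4, 80.3, 160.3]
orientation: [0.976, 0.026, -0.007, -0.216]
force: [0.3, -0.3, -1.2]
grip_width: 7.0
```

```bash
python3 t.py
```

```text
backrest frame TCP 6.519693789730103 -0.838328074709686 4.091453089437735 F -0.7722615444307175 -0.27623079205549506 -0.9613401210461766 M [-0.3405 -0.0373 -0.0016] 7.044486656172354
unit mm x [-0.0002  0.003   0.0014] z [ 0.0001 -0.0014  0.003 ]
```

Request:
play_rows(targets=[0,-0.001,0.0014,-0.003,0,0,0,0,-0.001,0.0028,-0.006,0,0,0,0,-0.001,0.0042,-0.009,0,0,0,0,-0.001,0.0042,-0.009,0,0,0])

```text
clock: 21.7
position: [542.8, 81.7, 157.4]
orientation: [0.976, 0.026, -0.007, -0.217]
force: [0.2, 0.2, -1.3]
grip_width: 6.8
```

```bash
python3 t.py
```

```text
backrest frame TCP 6.573129730084958 -0.29427039549526945 0.8092821978102478 F -0.3660878139648064 -0.17066570078699217 -1.2914848067022358 M [-0.3162 -0.0211  0.0271] 6.7669361722968215
unit mm x [-0.0002  0.003   0.0014] z [ 0.0001 -0.0014  0.003 ]
```

Request:
play_rows(targets=[0,0,0.0007,-0.0015,0,0,0,0,0,0.0014,-0.003,0,0,0,0,0,0.0021,-0.0045,0,0,0,0,0,0.0021,-0.0045,0,0,0])

```text
clock: 22.1
position: [542.8, 81.9, 157.0]
orientation: [0.976, 0.027, -0.007, -0.216]
force: [-7.0, -9.4, 18.4]
grip_width: 6.7
```

```bash
python3 t.py
```

```text
backrest frame TCP 6.569615712532141 -0.3607317057989733 0.40136237467493174 F -0.4183600406875559 7.535948735006732 20.49743776856201 M [-0.3405  1.0994  0.5075] 6.741763539492446
unit mm x [-0.0002  0.003   0.0014] z [ 0.0001 -0.0014  0.003 ]
```

Request:
play_rows(targets=[0,0,-0.0012,0.0025,0,0,0,0,0,-0.0042,0.001,0,0,0,0,0,-0.0072,-0.0005,0,0,0,0,0,-0.0072,-0.0005,0,0,0])

```text
clock: 22.5
position: [543.0, 80.3, 156.4]
orientation: [0.976, 0.026, -0.007, -0.217]
force: [-1.0, -0.4, 8.9]
grip_width: 6.7
```

```bash
python3 t.py
```

```text
backrest frame TCP 4.89888997188312 -0.41959566207109456 0.45718268321230937 F 3.478550683349233 1.0482483024804556 8.251349814866492 M [0.707  0.2138 0.1164] 6.745059028798856
unit mm x [-0.0002  0.003   0.0014] z [ 0.0001 -0.0014  0.003 ]
```

Request:
play_rows(targets=[0,0,-0.002,-0.0005,0,0,0,0,0,-0.003,-0.001,0,0,0,0,0,-0.003,-0.001,0,0,0])

```text
clock: 22.8
position: [543.0, 79.5, 156.0]
orientation: [0.976, 0.026, -0.007, -0.217]
force: [-0.3, 0.3, 6.2]
grip_width: 6.6
```

```bash
python3 t.py; python3 - <<'E'
from h import *
g=wsave('w12.png');a=save('scene','s12.png')['frame']
cv2.imwrite('pics/m15.png',np.hstack([cv2.resize(a[140:260,250:350],(500,600),interpolation=2),cv2.resize(g['frame'][0:315,205:362],(300,600),interpolation=2)])[...,::-1])
E
```

```text
backrest frame TCP 3.9516787050476316 -0.4397528462529623 0.4545629045926347 F 2.920020913796042 0.27178273332085295 5.458360143903599 M [0.6411 0.1459 0.0751] 6.606205650443427
unit mm x [-0.0002  0.003   0.0014] z [ 0.0001 -0.0014  0.003 ]
```

Request:
play_rows(targets=[0,0,-0.003,-0.001,0,0,0,0,0,-0.003,-0.001,0,0,0])

```text
clock: 23.1
position: [543.0, 78.5, 155.5]
orientation: [0.976, 0.026, -0.007, -0.217]
force: [-1.1, 2.6, 4.4]
grip_width: 6.5
```

```bash
python3 t.py
```

```text
backrest frame TCP 2.906874169316595 -0.37723892794067154 0.47292666949203976 F 4.223997687528943 0.9075012414710579 2.867761471452969 M [ 0.573  -0.1372  0.0804] 6.451235732360272
unit mm x [-0.0002  0.003   0.0014] z [ 0.0001 -0.0014  0.003 ]
```

Request:
play_rows(targets=[0,0,-0.003,-0.0012,0,0,0,0,0,-0.0045,-0.0018,0,0,0,0,0,-0.0045,-0.0018,0,0,0])

```text
clock: 23.4
position: [543.0, 78.1, 155.4]
orientation: [0.976, 0.026, -0.007, -0.218]
force: [0.8, 10.8, 7.9]
grip_width: 6.7
```

```bash
python3 t.py; python3 - <<'E'
from h import *
g=wsave('w12.png');a=save('scene','s12.png')['frame']
cv2.imwrite('pics/m15.png',np.hstack([cv2.resize(a[140:260,250:350],(500,600),interpolation=2),cv2.resize(g['frame'][0:315,205:362],(300,600),interpolation=2)])[...,::-1])
E
```

```text
backrest frame TCP 2.4648634231843065 -0.3409101541518629 0.49853201871121655 F 13.03037123800878 -1.3504758846822738 2.6346315992723 M [ 2.3566 -0.2998  0.0156] 6.688529965672915
unit mm x [-0.0002  0.003   0.0014] z [ 0.0001 -0.0014  0.003 ]
```

View pics/m15.png

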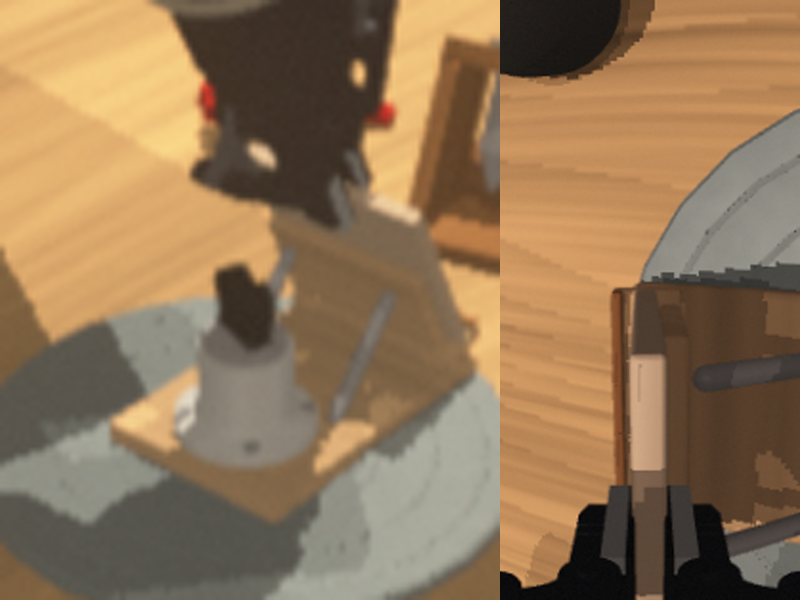

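The tile is on the ledge, flush against the backrest (13 N firm contact). Relaxing the push, then releasing.

Request:
play_rows(targets=[0,0,0.002,0.0008,0,0,0,0,0,0.002,0.0008,0,0,0,0.25,0,0.002,0.0008,0,0,0,0.25,0,0.002,0.0008,0,0,0,0.25,0,0.002,0.0008,0,0,0,0.25,0.0005,-0.012,0.03,0,0,0,0.25,0.003,-0.05,0.11,0,0,0,0.25,0.008,-0.13,0.28,0,0,0])

```text
clock: 24.3
position: [543.2, 41.0, 232.3]
orientation: [0.976, 0.026, -0.009, -0.217]
force: [0.7, -0.7, -0.1]
grip_width: 21.7
```

Request:
play_rows(targets=[0.25,0,-0.15,0.15,0,0,0,0.25,0,-0.4,0.3,0,0,0,0.25,0,-0.6,0.3,0,0,0,0.25,0,-0.8,0.3,0,0,0,0.25,0,-0.8,0.3,0,0,0,0.25,0,-0.8,0.3,0,0,0])

```text
clock: 24.9
position: [544.8, -204.3, 323.9]
orientation: [0.976, 0.025, -0.006, -0.215]
force: [0.2, 0.9, 0.0]
grip_width: 21.5
```

```bash
python3 - <<'E'
from h import *
print(read_state()['position'],read_state()['force'])
a=save('scene','s13.png')['frame'];b=save('top','t13.png')['frame']
cv2.imwrite('pics/m16.png',np.hstack([cv2.resize(a[150:270,240:360],(400,400),interpolation=2),cv2.resize(b[160:260,200:300],(400,400),interpolation=2)])[...,::-1])
k=4; c=lambda P:(proj('top0.png',P)-[200,160])*k+[400,0]; s=lambda P:(proj('scene0.png',P)-[240,150])*400/120
o,x,y,z=br()
for q in(-50,50): print(c(o+4*x+y*q+100*z),c(o+4*x+y*q),s(o+4*x+y*q+100*z),'lip',c(o+15*x+y*q*.9+4.7*z))
print('bolt',c([546.5,9.7,121]))
E
```

```text
[ 544.7849 -204.2514  323.8504] [0.1669 0.8867 0.0454]
[534.1001  91.4522] [475.3408 116.5425] [310.4753 112.0792] lip [460.1528 123.9289]
[542.963  277.1775] [483.0873 287.4194] [197.0042  65.1307] lip [467.0851 278.9584]
bolt [655.339  186.5425]
```

View pics/m16.png

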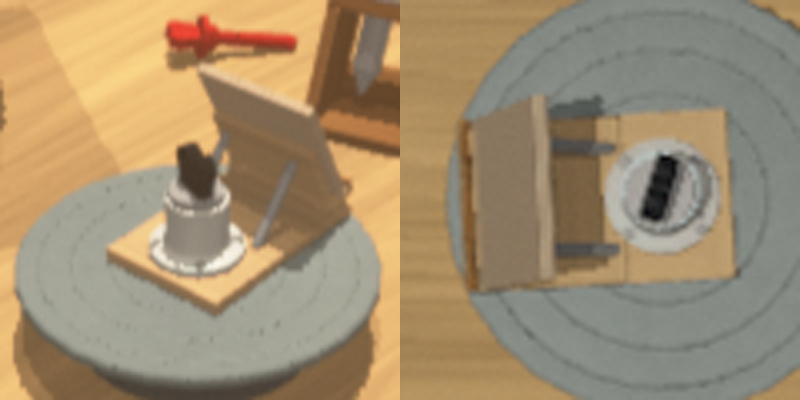

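Tile: lower edge at (474,122)–(480,290), lip at (463,122)–(475,290), both centred near y=206 and parallel. The bolt's wing is upright over the post at (660,188). The arm is clear with zero force, so I am handing in.

```bash
python3 -c "
from workcell import hand_in; print(hand_in())"
```

```text
the job is handed in; nothing more can be done
None
```

The bolt is screwed tight into the post and the square tile stands on the easel's ledge. I handed the job in at about 25 s of the 64 s allowed.

- **Bolt:** I drew it out along its axis and lowered it freely down the well. Turning clockwise at about 12–23 N, it dropped into the thread start near yaw 94°. It then followed the lead (about 1 mm per 12°), seated near yaw 30°, and I tightened it to about 1.4 N·m at yaw −18.5°. The close-up showed the collar flat and concentric on the rim, and the last picture showed the wing upright over the post.
- **Tile:** I set it on the ledge with about 20 N at first touch, eased off to about 8 N, then pushed it back until it was firm on the backrest (13 N). In the last top view the tile's lower edge is centred on the lip and parallel to it.

**Disagreements:**
- After the drop-in the bolt stopped about 2 mm higher than the stated height, under 47 N of push, before the thread took it down on further turning.
- Sideways force reached 19 N during tightening.
- The backrest contact came about 1.5 mm further back than my model predicted.
- The top camera put things about 2 mm off from the wrist camera, so I judged centring by comparing parts within one picture.

The pin, narrow tile, spray bottle and vase were not touched. I viewed 16 pictures, six over the budget of 10.

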